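Park the lens case heavy end down

TASK

Lift the eight-sided lens case and feel from its tilt which of its two identical ends is the heavy one (the lens sits there), then lay it in the sloping V-rest with the heavy end down, fully home against the foot stop, and let go. The rest carries only the lower half, so the other way up the case pitches out; there is glass inside, so do not drop it or let it topple, and leave the bottle, the carton and the black lens tube standing where they are.

Things in the scene. Friction and masses are not known exactly. Their poses are not given: they have to be found in the camera images.
- lens_case: Lens case: eight-sided straight tube 190 mm long, 40 mm over opposite flats (each flat 16.6 mm wide), grey metal, a black 24 mm cap at each end, a thin black band at mid-length; about 0.55 kg. Origin on its axis at mid-length, x along the axis, y and z square to flats. Starts lying on a flat, axis level, 20 mm above the worktop. Both ends look alike.
- case_middle (a point): The same point, mid-length of the case, where to pinch it. A 0.4 kg lens sits in one end or the other, at random, so the balance point is about 45 mm off the middle, toward the heavy end. The case is smooth (friction about 0.3): pinched here with 20 N, the heavy end sags or stays down as it is lifted; with 80 N or more it is held firmly.
- rest: Stand of the V-rest, fixed: black base plate 124 mm (x) by 66 mm (y) by 12 mm screwed to the worktop, with a short post carrying the V. Origin under the centre of the plate, z up, x level, toward the uphill end of the V.
- rest_bed: The V-bed, fixed on the stand, sloping 30 degrees. Origin 72 mm above the worktop, where the axis of a seated case meets the rubber face of the foot stop; x uphill along that axis, y level, z square to both, upward. The foot stop (46 mm wide) stands at x = 0 and reaches z = +0.013. The slope is enough for the smooth case to slide home.
- bed_upper_end (a point): Bottom edge of the white-faced 90 degree V at its uphill end: x = 0.074, y = 0, z = -0.028 on the V-bed. The V starts at x = 0, is 54 mm wide over its outer top edges (at z = -0.006 to -0.010). Beyond this point nothing is under the case, so fingers have room there.
- bed_seat (a point): Where the mid-length point of the case lies once seated: x = 0.095, y = 0, z = 0 on the V-bed, the case's axis along the bed's x. Its bottom edge flats lie on the V faces if the case keeps a flat facing upward (square to the bed), as it lay on the worktop.
- dropper_bottle: Brown dropper bottle with white cap, 32 mm across, 70 mm tall, standing; origin under its middle. Bystander.
- lens_tube: Black lens tube, 32 mm across, 52 mm tall, standing; origin under its middle. Bystander.
- small_carton: Small brown carton with a red band, 59 x 121 x 36 mm, lying; origin under its middle. Bystander.
- rotation_stage: Obstacle, fixed: tall black rotation stage right of the work, 214 mm high, standing about 0.1 to 0.2 m to the right of and beyond the case, with a chrome rod (100 mm above the worktop) that reaches far to the left behind the work. Keep the arm and gripper clear of it: cross it high.

How it is judged:
On the way:
1. the lens case is lifted, its middle more than 40 mm above the worktop (height (world z) of lens_case above 0.06 m), for 0.2 s.
At the end, for the whole second after the job is handed in: The lens case lies at rest in the V-bed, released: its axis within 5 degrees of the bed's, its axis within 6 mm of the seated line and its lower end within 8 mm of the foot stop (only heavy end down does it stay there) (angle between the x axis of lens_case and the x axis of rest_bed, either way round below 0.09 rad and x of lens_case in the frame of rest_bed between 0.088 and 0.103 m and y of lens_case in the frame of rest_bed between -0.006 and 0.006 m and z of lens_case in the frame of rest_bed between -0.006 and 0.006 m and linear speed of lens_case below 0.01 m/s and angular speed of lens_case below 0.1 rad/s); the robot touches nothing.
It fails at once if the lens case is dropped or topples: it moves faster than 0.45 m/s while no finger touches it (linear speed of lens_case above 0.45 m/s and not (contact force between the fingers and lens_case above 0.1 N)).
It fails at once if the bottle, the lens tube or the carton is moved more than 30 mm, or the bottle or the lens tube is tipped over (distance of any of dropper_bottle, lens_tube, small_carton from where it was at the start of the episode above 0.03 m or angle between any of dropper_bottle, lens_tube's own z axis and vertical above 0.5 rad).
It also fails if it takes over 53 s, if anything falls off the work surface, if the arm or the gripper's body presses on something with over 40 N, if the wrist force passes 120 N, or if a joint passes its speed limit or range.

ROBOT

A 6-joint arm with a two-finger parallel gripper is mounted at the origin on a cart in front of the work surface, level with it; the furniture and walls round the work are solid. World frame = base frame: x ahead of the robot, y to its left, z up, the work surface at z = 0. Lengths are in m, angles in rad, forces in N, time in s.
With the tool pointing down it reaches from about 0.35 to 0.975 m from the base axis. Payload 4.9 kg.
Tool frame: the origin (TCP) lies at the very end of the fingers, on their centre line; the grasp point (between the pads) lies 19 mm behind it; z points along the fingers, y is the direction in which the jaws open and shut (so a half turn about z gives the same grasp; the last joint's range is limited). The gripper opens to 85 mm and grips with 20 to 120 N. Pads are 22 mm wide; open, the fingers measure 114 mm over their backs; the gripper's body (76 mm by 85 mm) begins 54 mm behind the grasp point. The pads swing forward as they close: fully open they stand 13 mm farther back than shut.
Start: joints at [1.211, 0.053, 1.613, -0, 1.476, -0.119], TCP at [0.149, 0.607, 0.197] pointing down, gripper open.
Joint ranges: [-3.01, 3.01], [-1.01, 2.22], [0.06, 2.58], [-1.02, 4.17], [0.09, 2.62], [-3.14, 3.14]. Speed limits (rad/s): [2.57, 2.57, 3.14, 3.14, 3.14, 3.14].

INTERFACE

Orientations are given as a rotation vector (axis times angle).
In Python, from station import ctrl gives the robot as it stands.
- The arm moves only by the tool step_arm, never from a script. Its argument "moves" is a list of rows, each a list of 5 numbers: the opening, from 0 (shut) to 1 (fully open), then the shift along the world's x, y, z in m, then the turn about the world's z in degrees. A call has 1 to 20 rows; each row shifts and turns the pose as measured when the row begins; what a row does not reach is not made up. A row lasts 1/8 s, in which the tool goes at most 62.5 mm and 10.7 degrees, less where a joint would pass 70% of its speed; a pose out of reach is approached as far as the arm can. A call is refused whole if a number of a shift passes 0.0625 or a number of a turn 10.7, either way. A call with a gripper value outside its range is refused whole. The fingers move at their own pace and stop on an object; "newtons" is the grip in N (left out, the last holds). Time passes only in rows, so rows that do not move let the fingers close. It gives the time, the measured TCP pose, the force and the opening at its end, in the units of the state.
- ctrl.get_obs(): the state, without advancing time (a new reading comes with each control period).
- ctrl.get_image(name): name is "scene" or "top" or "wrist"; returns a dict with "color" (420x560x3 uint8, red, green, blue), "camera_matrix" (3x3 intrinsics, pixels), "R" (3x3) and "t" (3): a world point X has camera coordinates R X + t; the wrist camera has in their place "T_tool_cam" (4x4, takes a point from camera to tool coordinates, whose origin is the TCP and whose axes are the flange's). Camera axes: x right, y down, z forward; pixel columns grow to the right and rows downward; lengths in m; the calibration is good to about 2 mm. A picture is of the moment at which its call begins: read the wrist's pose just before it. There is no depth.
- ctrl.finish_job(): hands the job in, once; it reports no verdict.
Trained networks look in a picture, given as the dict that the camera call returned (one of the last four; its "shot" number tells which), for a name from the list of things; names that differ only in an ending like _2 or _b are one class to them, and where a whole thing is asked for, a point or a joint stands for the part that bears it (a point fixed in the world has none). Each returns a list of dicts, best first, with "p" (0 to 1); they miss things now and then, are a little off and sometimes report something else, mostly with a low value. They report only what shows in the picture. A call takes as long as a camera call.
- ctrl.spot_in(picture, query): "bbox" ([left, top, right, bottom] in pixels, round what is visible of it).
The state is a dict: "t": time; "q": joint angles; "dq": joint speeds; "effort": joint torques, N m; "tool_pos": TCP position; "tool_rot": TCP orientation; "contact_force": force on the tool from outside, world axes, zero at the start; "wrist_torque": the same for the moment, N m; "opening": finger opening in m.
Only numpy, scipy, OpenCV 4.12 (cv2) and the standard library are available. Lean on these libraries where they do the work, as an engineer would, in place of code of your own. Each camera call takes 0.05 s, during which the arm holds its last target.

## Working session

There is one attempt and no reset: what is moved stays moved. The work goes in short steps, Python scripts to look and compute and a tool call to move; the robot and the scene stay as the last step left them, time stands still between calls to the robot, and variables do not carry over. Pictures are saved under pics/ and viewed, and the job is handed in when it is done.

Besides the shell and the picture viewer there is one more tool, called after "Call:" as name([rows], argument=value, ...), one row to a line, values as JSON. step_arm: Moves the arm, as the interface text tells. Its arguments: {"type":"object","properties":{"moves":{"type":"array","items":{"type":"array","items":{"type":"number"}}},"newtons":{"type":"number"}},"required":["moves"]}

```bash
mkdir -p pics; ls; cat > h.py <<'E'
from station import ctrl
import numpy as np, cv2
def save(p,n): cv2.imwrite(f'pics/{n}.png',p['color'][:,:,::-1])
def ray(p,u,v):
    K=p['camera_matrix'];d=np.linalg.inv(K)@np.array([u,v,1.]);R=p['R'];t=p['t']
    return -R.T@t, R.T@d
def atz(p,u,v,z):
    c,d=ray(p,u,v); return c+d*(z-c[2])/d[2]
def proj(p,X):
    c=p['R']@np.array(X)+p['t']; q=p['camera_matrix']@c; return q[:2]/q[2]
E
python3 - <<'E'
from h import *
np.set_printoptions(precision=3,suppress=True)
o=ctrl.get_obs();print(o)
for n in('scene','top'):
    p=ctrl.get_image(n);save(p,n+'0')
    print(n,-p['R'].T@p['t'])
    for q in('lens_case','rest','rest_bed','dropper_bottle','lens_tube','small_carton','rotation_stage'):
        print(q,[(np.round(r['bbox']),round(r['p'],2)) for r in ctrl.spot_in(p,q)[:2]])
E
```

```text
pics
{'t': 0.0, 'q': array([ 1.211,  0.053,  1.614, -0.   ,  1.476, -0.119]), 'dq': array([-0.001, -0.001,  0.001, -0.001, -0.001, -0.002]), 'effort': array([ -0.001, -39.37 , -37.017,  -0.   ,   0.008,   0.   ]), 'tool_pos': array([0.149, 0.606, 0.196]), 'tool_rot': array([-0.377, -3.118,  0.003]), 'contact_force': array([-0.766,  0.105,  0.057]), 'wrist_torque': array([0.022, 0.039, 0.007]), 'opening': 0.08537695121156229}
scene [ 0.023 -0.359  0.56 ]
lens_case [(array([197., 258., 297., 322.]), 0.63)]
rest [(array([215., 194., 272., 253.]), 0.98)]
rest_bed [(array([222., 188., 268., 234.]), 0.61), (array([300., 198., 335., 244.]), 0.42)]
dropper_bottle [(array([307., 226., 324., 255.]), 0.56)]
lens_tube [(array([338., 244., 354., 275.]), 0.85)]
small_carton [(array([300., 200., 334., 240.]), 0.59)]
rotation_stage []
top [0.483 0.077 0.961]
lens_case [(array([259., 231., 298., 330.]), 0.82)]
rest [(array([186., 194., 246., 236.]), 0.63), (array([259., 236., 299., 328.]), 0.25)]
rest_bed [(array([194., 198., 244., 235.]), 0.82)]
dropper_bottle [(array([284., 183., 303., 205.]), 0.54)]
lens_tube [(array([324., 189., 342., 206.]), 0.57)]
small_carton []
rotation_stage []
```

View pics/scene0.png

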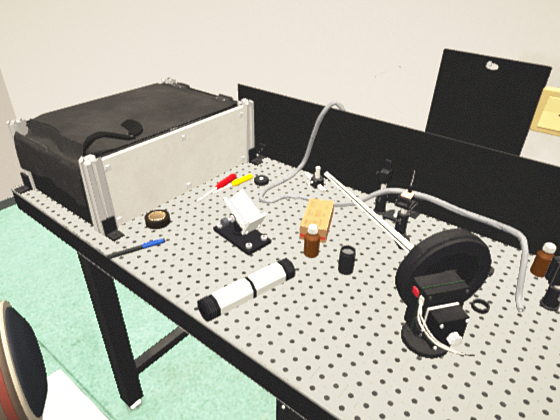

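View pics/top0.png

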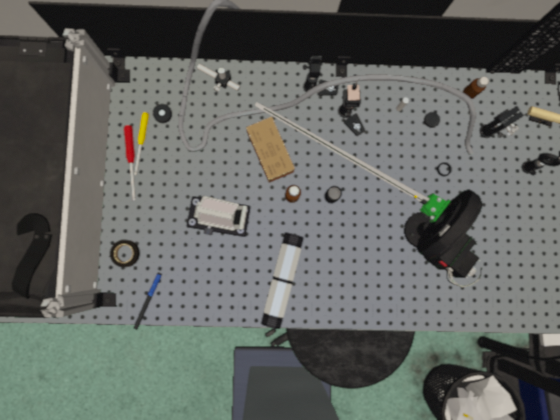

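```bash
python3 - <<'E'
from h import *
t=cv2.imread('pics/top0.png');s=cv2.imread('pics/scene0.png')
a=cv2.resize(t[180:340,170:350],None,fx=4,fy=3.75,interpolation=2)
a=cv2.resize(t[180:330,170:350],None,fx=4,fy=4,interpolation=2)
cv2.imwrite('pics/topc.png',a)
b=cv2.resize(s[180:330,190:370],None,fx=4,fy=4,interpolation=2)
cv2.imwrite('pics/scenec.png',b)
E
```

```text
(no output)
```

View pics/topc.png

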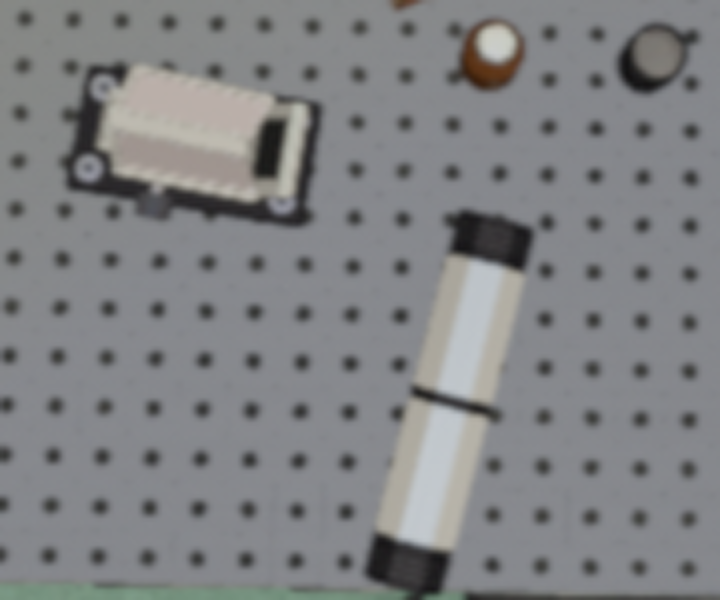

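View pics/scenec.png

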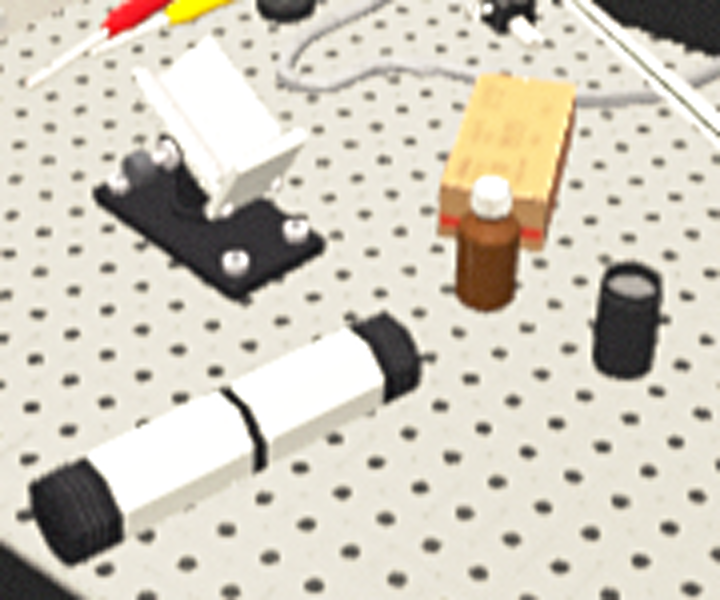

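```bash
python3 - <<'E'
from h import *
np.set_printoptions(precision=4,suppress=True)
p=ctrl.get_image('top')
f=lambda u,v,z: atz(p,170+u/4-.375,180+v/4-.375,z)
c=[f(*k,.012) for k in((88,67),(320,103),(303,224),(68,186))]
print('plate',np.array(c)); ce=np.mean(c,0);print('ctr',ce)
print('sizes',[np.linalg.norm(c[i]-c[(i+1)%4]) for i in range(4)])
d=(c[0]+c[3]-c[1]-c[2]);d/=np.linalg.norm(d);print('up dir',d,np.degrees(np.arctan2(d[1],d[0])))
e=(c[0]+c[1]-c[3]-c[2]);print('from sides',np.degrees(np.arctan2(e[1],e[0]))+90)
m=f(455,402,.04);a=f(484,262,.04);b=f(420,545,.04)
dd=a-b;print('case mid',m,'len white',np.linalg.norm(dd),'ang',np.degrees(np.arctan2(dd[1],dd[0])),'mid of ab',(a+b)/2)
# scene cross-check
s=ctrl.get_image('scene')
g=lambda X:(proj(s,X)-[190,180]+.375)*4
print('scene crop band top',g(m), 'plate',[g(x) for x in c])
for th in [0]:
  L=np.linalg.norm(d[:2]);ux=d/L
  print('plate centre',ce)
E
```

```text
plate [[0.6132 0.2282 0.012 ]
 [0.5977 0.1082 0.012 ]
 [0.5351 0.1151 0.012 ]
 [0.5516 0.2357 0.012 ]]
ctr [0.5744 0.1718 0.012 ]
sizes [np.float64(0.12094004190707257), np.float64(0.06298657990226811), np.float64(0.12169990875440909), np.float64(0.06212728718226865)]
up dir [0.1318 0.9913 0.    ] 82.4244624873392
from sides 83.42558695431514
case mid [0.4478 0.0365 0.04  ] len white 0.141434150108964 ang -11.65720076773474 mid of ab [0.4476 0.0379 0.04  ]
scene crop band top [236.2656 400.1693] plate [array([180.7563, 143.5183]), array([324.7817, 235.0002]), array([236.869 , 286.1605]), array([ 94.324 , 185.9756])]
plate centre [0.5744 0.1718 0.012 ]
```

Call:
step_arm([
  [1,0,0,0.06,0],
  [1,0,0,0.06,0],
  [1,0.02,-0.05,0.03,0],
  [1,0.05,-0.06,0.02,0],
  [1,0.05,-0.06,0,0],
  [1,0.05,-0.06,0,0],
  [1,0.06,-0.06,0,0],
  [1,0.06,-0.06,0,0],
  [1,0.06,-0.06,0,0],
  [1,0.03,-0.03,0,0],
  [1,0,0,0,0],
])

```text
t: 2.28
tool_pos: [0.4522, 0.2424, 0.3647]
tool_rot: [0.373, 3.114, -0.0]
contact_force: [-0.6, 0.4, -0.5]
opening: 0.0852
```

```bash
cat >> h.py <<'E'
from scipy.spatial.transform import Rotation as Rt
def wrist():
    o=ctrl.get_obs();p=ctrl.get_image('wrist')
    T=np.eye(4);T[:3,:3]=Rt.from_rotvec(o['tool_rot']).as_matrix();T[:3,3]=o['tool_pos']
    W=T@p['T_tool_cam'];p['R']=W[:3,:3].T;p['t']=-W[:3,:3].T@W[:3,3];return p
E
python3 - <<'E'
from h import *
np.set_printoptions(precision=4,suppress=True)
p=wrist();save(p,'w1');print(-p['R'].T@p['t'],p['T_tool_cam'])
o=ctrl.get_obs();print(Rt.from_rotvec(o['tool_rot']).as_matrix(),proj(p,[.574,.172,.012]))
E
```

```text
[0.3818 0.2592 0.5405] [[ 0.0009 -0.96   -0.2801  0.0713]
 [ 1.      0.0006  0.001  -0.0003]
 [-0.0007 -0.2801  0.96   -0.1763]
 [ 0.      0.      0.      1.    ]]
[[-0.9721  0.2344  0.0058]
 [ 0.2344  0.9721 -0.0004]
 [-0.0057  0.001  -1.    ]] [260.0367 234.3512]
```

View pics/w1.png

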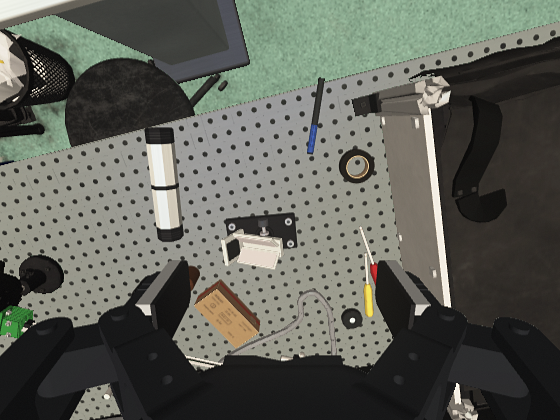

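Call:
step_arm([
  [1,0.03,-0.03,-0.05,0],
  [1,0.04,-0.04,-0.05,0],
  [1,0.02,-0.02,-0.05,0],
  [1,0,0,-0.01,0],
  [1,0,0,0,0],
])

```text
t: 2.95
tool_pos: [0.5338, 0.165, 0.2142]
tool_rot: [0.354, 3.109, 0.011]
contact_force: [0.6, -0.6, 0.6]
opening: 0.0851
```

```bash
python3 - <<'E'
from h import *
np.set_printoptions(precision=4,suppress=True)
p=wrist();save(p,'w2');print(-p['R'].T@p['t'])
u,v=proj(p,[.574,.172,.05]);print(u,v)
import pickle;pickle.dump({k:p[k] for k in('R','t','camera_matrix')},open('w2.pkl','wb'))
u=int(u);v=int(v);c=p['color'][max(0,v-75):v+75,max(u-90,0):u+90,::-1]
print(max(0,v-75),max(u-90,0))
cv2.imwrite('pics/w2c.png',cv2.resize(c,None,fx=4,fy=4,interpolation=2))
E
```

```text
[0.462  0.1798 0.3897]
295.1786162667937 214.18508443422272
139 205
```

View pics/w2c.png

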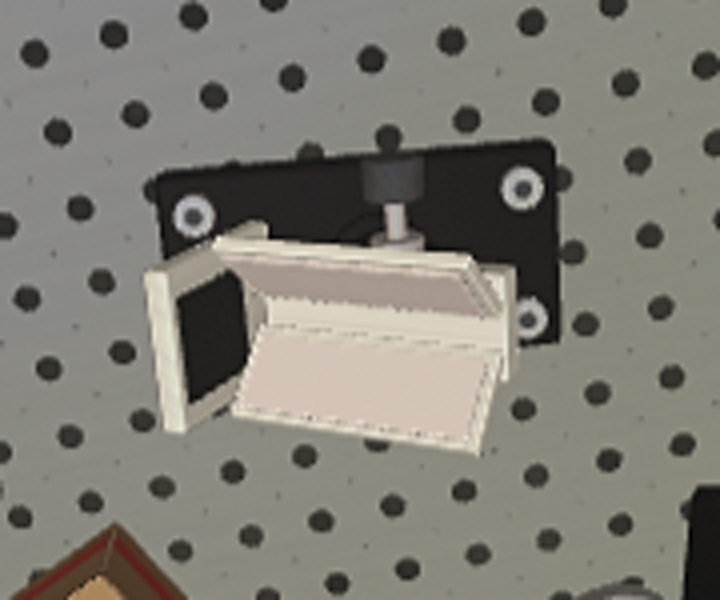

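```bash
cat > fit.py <<'E'
from h import *
import pickle
from scipy.optimize import least_squares
np.set_printoptions(precision=4,suppress=True)
p=pickle.load(open('w2.pkl','rb'))
pts=[((.074,.027,-.006),(472,254)),((.074,-.027,-.006),(481,452)),((0,.027,-.006),(217,238)),((0,-.027,-.006),(232,413)),
((0,.023,.013),(168,270)),((0,-.023,.013),(188,431)),((.074,0,-.028),(500,347))]
def W(th,X,par):
    x,y,z=par
    s=np.radians(30);c30,s30=np.cos(s),np.sin(s)
    h=X[0]*c30-X[2]*s30; zz=z+X[0]*s30+X[2]*c30
    return np.array([x+h*np.cos(th)-X[1]*np.sin(th), y+h*np.sin(th)+X[1]*np.cos(th), zz])
def res(q,full=True):
    z=.072 if len(q)==3 else q[3]
    return np.concatenate([ (proj(p,W(q[2],X,(q[0],q[1],z)))-[205,139]+.375)*4-np.array(px) for X,px in pts])
if __name__=='__main__':
  for q0 in ([.57,.13,1.44],[.57,.13,1.44,.072]):
    r=least_squares(res,q0,loss='soft_l1',f_scale=4);print(r.x,np.degrees(r.x[2]));print(res(r.x).reshape(-1,2))
  print([ (atz({'R':p['R'],'t':p['t'],'camera_matrix':p['camera_matrix']},205+u/4,139+v/4,.012)) for u,v in((155,175),(555,142),(560,343))])
E
python3 fit.py
```

```text
[0.5668 0.1305 1.4166] 81.1643375507464
[[ -0.221   -0.1631]
 [ -1.6986  10.7419]
 [ -5.8118  -5.2297]
 [ -2.3585   7.9905]
 [  2.874   -2.503 ]
 [  1.008    3.5294]
 [  8.6239 -15.4428]]
[0.5692 0.1301 1.4156 0.0645] 81.10719953748963
[[ -3.9306   1.2442]
 [ -5.6237   6.9497]
 [ -3.1171  -3.7114]
 [ -0.3795   5.2984]
 [  6.6411  -1.7892]
 [  4.0376   0.3575]
 [  4.224  -15.9542]]
[array([0.5329, 0.1186, 0.012 ]), array([0.5504, 0.2393, 0.012 ]), array([0.6147, 0.2299, 0.012 ])]
```

Call:
step_arm([
  [1,-0.03,-0.04,0,1.3],
  [1,-0.03,-0.05,0,0],
  [1,-0.02,-0.03,0,0],
  [1,0,0,0,0],
  [1,0,0,0,0],
])

```text
t: 3.62
tool_pos: [0.4557, 0.0483, 0.2281]
tool_rot: [0.298, 3.093, 0.015]
contact_force: [-0.8, -0.4, 0.0]
opening: 0.0851
```

```bash
python3 - <<'E'
from h import *
np.set_printoptions(precision=4,suppress=True)
p=wrist();save(p,'w3');print(-p['R'].T@p['t'],proj(p,[.4477,.037,.04]))
import pickle;pickle.dump({k:p[k] for k in('R','t','camera_matrix')},open('w3.pkl','wb'))
E
```

```text
[0.3794 0.0605 0.4018] [269.4178 169.005 ]
```

View pics/w3.png

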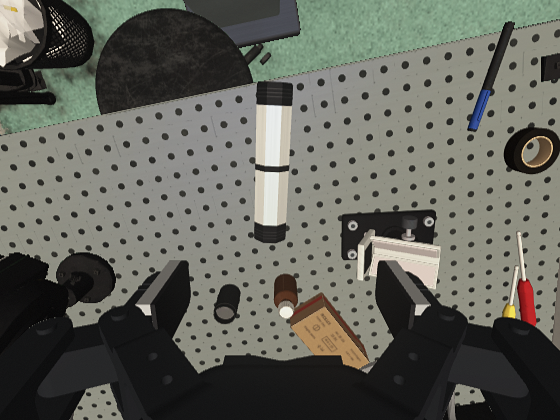

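```bash
python3 - <<'E'
from h import *
import pickle
np.set_printoptions(precision=4,suppress=True)
im=cv2.imread('pics/w3.png')
cv2.imwrite('pics/w3c.png',cv2.resize(im[75:250,200:340],None,fx=3.4,fy=3.4,interpolation=2))
E
```

```text
(no output)
```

View pics/w3c.png

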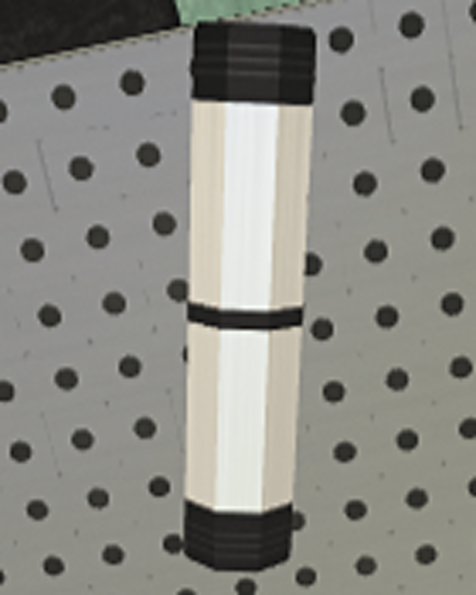

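```bash
python3 - <<'E'
from h import *
import pickle
np.set_printoptions(precision=4,suppress=True)
p=pickle.load(open('w3.pkl','rb'))
a,m,b=[atz(p,200+u/3.4-.35,75+v/3.4-.35,.04) for u,v in((250.5,102),(244.5,318),(239,505))]
print(a,m,b,np.linalg.norm(a-b),np.degrees(np.arctan2(*(b-a)[[1,0]])))
E
```

```text
[0.3791 0.0555 0.04  ] [0.4472 0.0396 0.04  ] [0.5136 0.024  0.04  ] 0.1381435359768825 -13.189728341270742
```

Call:
step_arm([
  [1,-0.005,-0.006,-0.05,-1.5],
  [1,-0.003,-0.004,-0.05,0],
  [1,0,0,-0.04,0],
  [1,0,0,-0.02,0],
  [1,0,0,0,0],
  [1,0,0,0,0],
])

```text
t: 4.42
tool_pos: [0.4521, 0.044, 0.0691]
tool_rot: [0.322, 3.082, 0.017]
contact_force: [-0.5, 0.2, 0.9]
opening: 0.0854
```

Call:
step_arm([
  [1,-0.005,-0.006,-0.03,-0.5],
  [1,0,0,-0.025,0],
  [1,0,0,0,0],
  [1,0,0,0,0],
])

```text
t: 4.92
tool_pos: [0.4538, 0.0384, 0.021]
tool_rot: [0.331, 3.067, 0.018]
contact_force: [-0.2, -0.6, -0.5]
opening: 0.0855
```

Call:
step_arm([
  [1,-0.006,0,-0.014,0],
  [1,-0.003,0,-0.006,0],
  [1,0,0,0,0],
])

```text
t: 5.3
tool_pos: [0.4461, 0.0385, 0.0023]
tool_rot: [0.33, 3.063, 0.018]
contact_force: [0.4, -0.8, 0.4]
opening: 0.0855
```

```bash
python3 - <<'E'
from h import *
np.set_printoptions(precision=4,suppress=True)
o=ctrl.get_obs();print(o['q'],o['tool_pos'],Rt.from_rotvec(o['tool_rot']).as_matrix())
p=wrist();save(p,'w4')
E
```

```text
[-0.088  -0.2234  2.2185  0.0119  1.0856 -1.4491] [0.4461 0.0385 0.0023] [[-0.9752  0.2127  0.0615]
 [ 0.2135  0.9769  0.0052]
 [-0.0589  0.0182 -0.9981]]
```

View pics/w4.png

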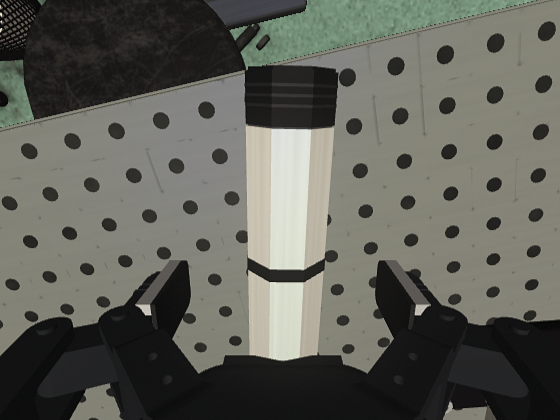

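Call:
step_arm([
  [0,0,0,0,0],
  [0,0,0,0,0],
  [0,0,0,0,0],
  [0,0,0,0,0],
  [0,0,0,0,0],
  [0,0,0,0,0],
], newtons=20)

```text
t: 6.1
tool_pos: [0.4495, 0.0392, 0.0074]
tool_rot: [0.331, 3.059, 0.022]
contact_force: [-4.2, -3.3, 13.6]
opening: 0.0017
```

```bash
python3 - <<'E'
from h import *
p=wrist();save(p,'w5');p=ctrl.get_image('scene');save(p,'s5')
cv2.imwrite('pics/s5c.png',cv2.resize(p['color'][180:360,140:380,::-1],None,fx=3.3,fy=3.3,interpolation=2))
print(ctrl.get_obs())
E
```

```text
{'t': 6.2, 'q': array([-0.08738373, -0.22687736,  2.21108386,  0.01441364,  1.09167143,
       -1.4489316 ]), 'dq': array([-0.00093896, -0.00017231,  0.00184053, -0.00406802, -0.00213955,
        0.00154327]), 'effort': array([ 7.28867836e-01, -1.84386206e+01, -2.88619119e+01,  5.63768707e-01,
       -1.08425684e+00,  7.73596665e-03]), 'tool_pos': array([0.44990787, 0.03909813, 0.00772092]), 'tool_rot': array([0.33076049, 3.05820206, 0.02174848]), 'contact_force': array([-4.5407646 , -1.79434796, 10.85202011]), 'wrist_torque': array([-0.2802809 ,  0.65499366, -0.0181838 ]), 'opening': -0.00021107211587273933}
```

View pics/w5.png

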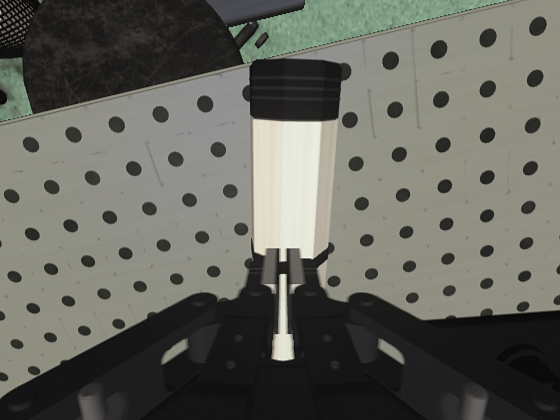

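View pics/s5c.png

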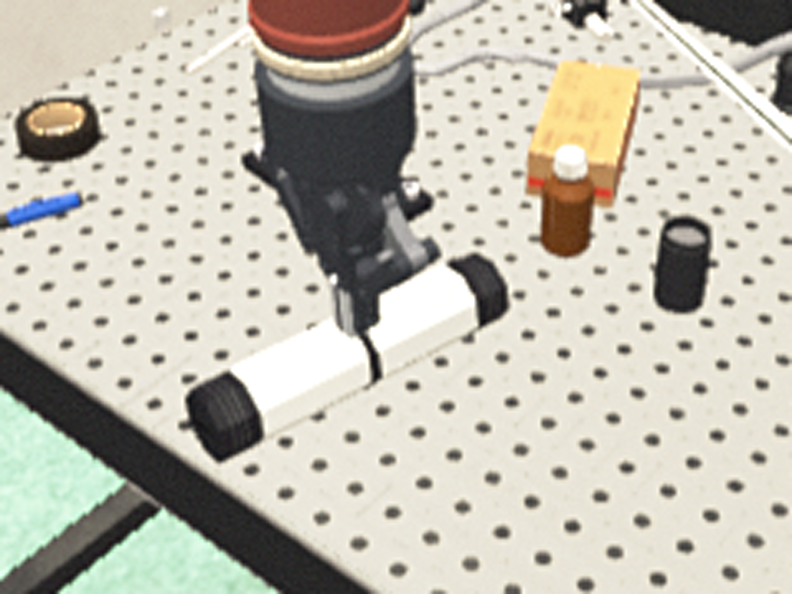

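```bash
cat > lat.py <<'E'
from h import *
np.set_printoptions(precision=4,suppress=True)
def blobs(img):
    P=cv2.SimpleBlobDetector_Params();P.filterByColor=True;P.blobColor=0
    P.filterByArea=True;P.minArea=12;P.maxArea=500;P.filterByCircularity=True;P.minCircularity=.7;P.filterByConvexity=True;P.minConvexity=.85;P.filterByInertia=True;P.minInertiaRatio=.3
    P.minThreshold=30;P.maxThreshold=130;P.thresholdStep=10;P.minDistBetweenBlobs=5
    g=cv2.cvtColor(img,cv2.COLOR_RGB2GRAY)
    return np.array([k.pt for k in cv2.SimpleBlobDetector_create(P).detect(g)])
E
python3 - <<'E'
from lat import *
p=ctrl.get_image('top');b=blobs(p['color']);W=np.array([atz(p,u,v,0)[:2] for u,v in b])
W=W[(W[:,0]>.38)&(W[:,0]<.75)&(W[:,1]<.33)&(W[:,1]>-.25)];print(len(W))
from scipy.spatial import cKDTree
d,_=cKDTree(W).query(W,k=3);print(np.median(d[:,1]))
from scipy.optimize import least_squares
def r(q,W=W):
    a=q[3];R=np.array([[np.cos(a),-np.sin(a)],[np.sin(a),np.cos(a)]]);X=(W-q[:2])@R/q[2];return ((X-np.round(X))*q[2]).ravel()
best=min((least_squares(r,[W[0][0],W[0][1],.025,a],loss='soft_l1',f_scale=.002) for a in np.linspace(-.1,.1,9)),key=lambda s:s.cost);print(best.x,np.sqrt(2*best.cost/len(W)))
w=wrist();bb=blobs(w['color']);Ww=np.array([atz(w,u,v,0)[:2] for u,v in bb if v<330]);print(len(Ww),Ww[:40])
d,_=cKDTree(Ww).query(Ww,k=3);print(np.median(d[:,1]))
E
```

```text
253
0.024808349646079378
[ 0.5259  0.0166  0.0249 -0.0493] 0.0051040011407904665
67 [[ 0.5143  0.1896]
 [ 0.4645  0.1647]
 [ 0.4396  0.1647]
 [ 0.4147  0.1646]
 [ 0.4895 -0.1092]
 [ 0.4895 -0.0844]
 [ 0.4646 -0.1342]
 [ 0.5393  0.1896]
 [ 0.4646 -0.1093]
 [ 0.5143  0.1148]
 [ 0.4646 -0.0844]
 [ 0.4646 -0.0596]
 [ 0.5143  0.1647]
 [ 0.4894  0.065 ]
 [ 0.4646 -0.0347]
 [ 0.4397 -0.1342]
 [ 0.4646 -0.0098]
 [ 0.4397 -0.1093]
 [ 0.4894  0.1148]
 [ 0.4397 -0.0845]
 [ 0.4894  0.1397]
 [ 0.4397 -0.0596]
 [ 0.4894  0.1647]
 [ 0.4397 -0.0347]
 [ 0.4894  0.1896]
 [ 0.4645  0.0899]
 [ 0.4148 -0.1094]
 [ 0.4645  0.1148]
 [ 0.4148 -0.0845]
 [ 0.4645  0.1397]
 [ 0.4148 -0.0596]
 [ 0.4645  0.1896]
 [ 0.4396  0.0899]
 [ 0.39   -0.1094]
 [ 0.4396  0.1148]
 [ 0.4396  0.1397]
 [ 0.4396  0.1896]
 [ 0.4147  0.1148]
 [ 0.4147  0.1397]
 [ 0.4146  0.1896]]
0.024888566617906133
```

```bash
python3 - <<'E'
from lat import *
o=ctrl.get_obs();w=wrist();s=ctrl.get_image('scene')
T=o['tool_pos'];R=Rt.from_rotvec(o['tool_rot']).as_matrix()
g=lambda X:(proj(s,X)-[140,180])*3.3
for k in(0,-.019,-.04,-.073):
    X=T+R[:,2]*k;print(k,X,'wrist',proj(w,X),'scene',g(X))
for X in([.4475,.038,.04],[.4475,.038,.0]): print(proj(w,X),g(X))
# case ends in wrist & scene
E
```

```text
0 [0.4499 0.039  0.0077] wrist [282.6108 239.7004] scene [359.2651 368.9053]
-0.019 [0.4486 0.0389 0.0267] wrist [282.6535 252.9416] scene [357.0859 344.6175]
-0.04 [0.4472 0.0387 0.0476] wrist [282.7127 271.3035] scene [354.6035 316.9518]
-0.073 [0.445  0.0385 0.0805] wrist [282.8463 312.7153] scene [350.5373 271.6346]
[281.0322 263.9929] [356.3175 327.9734]
[279.9071 231.2037] [358.0858 382.3047]
```

```bash
python3 - <<'E'
from lat import *
o=ctrl.get_obs();w=wrist()
R=Rt.from_rotvec([.33,3.063,.018]).as_matrix();T=np.array([.4461,.0385,.0023])
C=w['T_tool_cam'];Wm=np.eye(4);Wm[:3,:3]=R;Wm[:3,3]=T;Wm=Wm@C
p=dict(R=Wm[:3,:3].T,t=-Wm[:3,:3].T@Wm[:3,3],camera_matrix=w['camera_matrix'])
for x in(-.011,.011):
  for y in (-.0425,.0425):
    for k in(-.013,-.045): print(x,y,k,proj(p,T+R@np.array([x,y,k])))
print('band',proj(p,[.4475,.038,.04]))
print('near cap',[proj(p,np.array([.4475,.038,.04])-.071*np.array([np.cos(a),np.sin(a),0])) for a in [np.radians(-12.5)]])
E
```

```text
-0.011 -0.0425 -0.013 [207.9568 266.2881]
-0.011 -0.0425 -0.045 [192.6512 297.3497]
-0.011 0.0425 -0.013 [357.2498 266.3395]
-0.011 0.0425 -0.045 [372.7085 297.3939]
0.011 -0.0425 -0.013 [205.3429 229.947 ]
0.011 -0.0425 -0.045 [188.815  254.5344]
0.011 0.0425 -0.013 [359.9345 230.0181]
0.011 0.0425 -0.045 [376.6365 254.6061]
band [283.705  275.7752]
near cap [array([284.7716, 126.2094])]
```

```bash
python3 - <<'E'
from lat import *
o=ctrl.get_obs();w=wrist();R=Rt.from_rotvec(o['tool_rot']).as_matrix();T=o['tool_pos']
for k in(0,-.01,-.02,-.03,-.035):
  print(k,[proj(w,T+R@np.array([x,y,k])) for x in(-.011,.011) for y in(0,.012)])
c=w['color'][225:325,225:345,::-1];cv2.imwrite('pics/w5c.png',cv2.resize(c,None,fx=6,fy=6,interpolation=2))
E
```

```text
0 [array([282.5944, 256.5313]), array([302.3018, 256.5387]), array([282.6277, 222.3123]), array([302.9876, 222.3221])]
-0.01 [array([282.6146, 263.9376]), array([303.3576, 263.9449]), array([282.6504, 228.1162]), array([304.1176, 228.1262])]
-0.02 [array([282.637 , 272.1656]), array([304.5304, 272.1728]), array([282.6757, 234.5877]), array([305.3774, 234.5978])]
-0.03 [array([282.662, 281.36 ]), array([305.841 , 281.3669]), array([282.7041, 241.8491]), array([306.7911, 241.8593])]
-0.035 [array([282.6757, 286.3744]), array([306.5558, 286.3811]), array([282.7196, 245.8226]), array([307.5646, 245.8328])]
```

View pics/w5c.png

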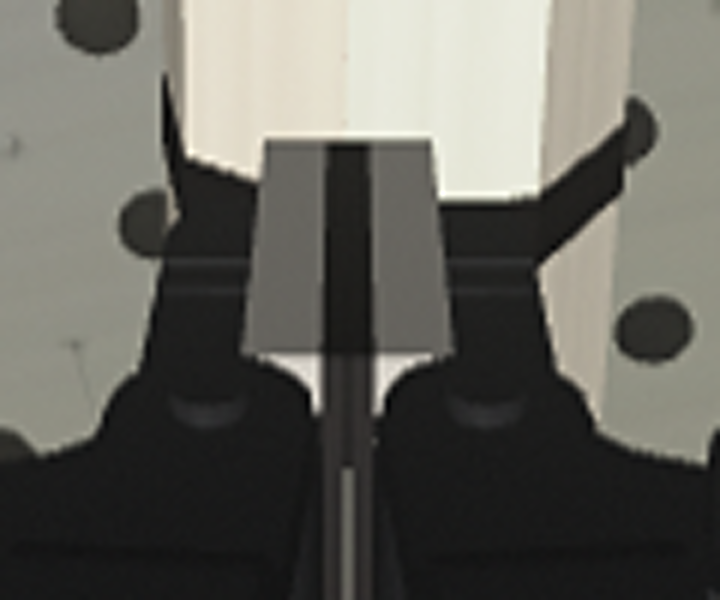

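Call:
step_arm([
  [0,0,0,0.02,0],
  [1,0,0,0.04,0],
  [1,0,0,0.04,0],
  [1,0,0,0,0],
  [1,0,0,0,0],
])

```text
t: 7.12
tool_pos: [0.4488, 0.0385, 0.1091]
tool_rot: [0.332, 3.059, 0.02]
contact_force: [0.2, -0.1, -0.5]
opening: 0.0722
```

```bash
python3 - <<'E'
from lat import *
import pickle
w=wrist();save(w,'w6');o=ctrl.get_obs();print(o['tool_pos'],o['tool_rot'])
pickle.dump({k:w[k] for k in('R','t','camera_matrix')},open('w6.pkl','wb'))
bb=blobs(w['color']);print(np.array([atz(w,u,v,0)[:2] for u,v in bb if v<330])[:6])
t=ctrl.get_image('top');save(t,'t6');cv2.imwrite('pics/t6c.png',cv2.resize(t['color'][180:330,170:350,::-1],None,fx=4,fy=4,interpolation=2))
E
```

```text
[0.449  0.0385 0.1093] [0.3315 3.059  0.0202]
[[ 0.5147 -0.2091]
 [ 0.4898 -0.2092]
 [ 0.5146  0.19  ]
 [ 0.4647  0.2649]
 [ 0.3898  0.2148]
 [ 0.3897  0.2649]]
```

View pics/w6.png

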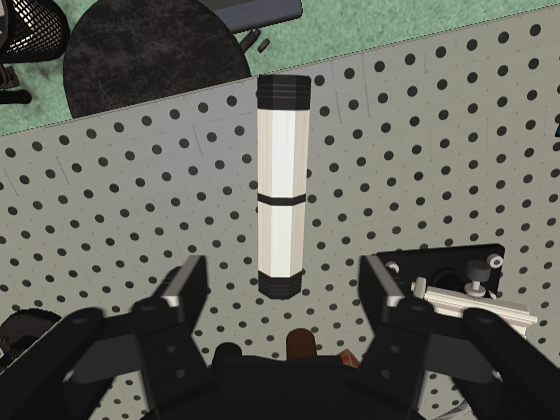

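View pics/t6c.png

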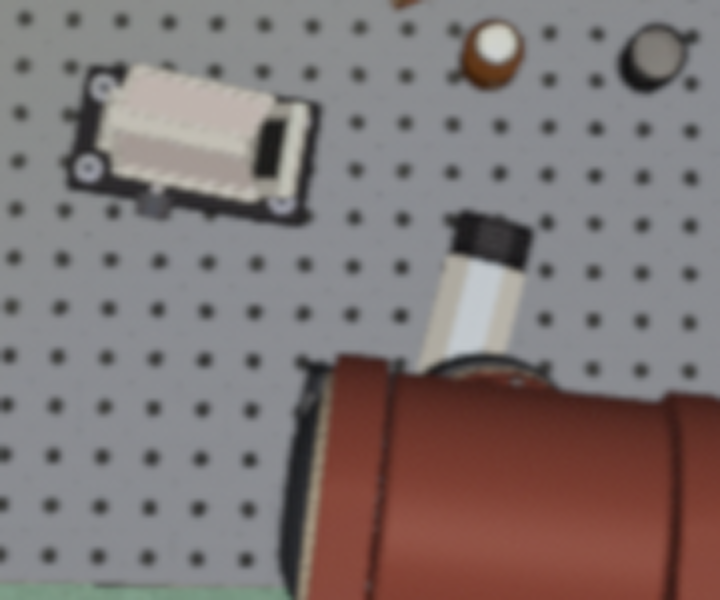

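```bash
python3 - <<'E'
from lat import *
import pickle
p=pickle.load(open('w6.pkl','rb'))
im=cv2.imread('pics/w6.png')
cv2.imwrite('pics/w6c.png',cv2.resize(im[70:305,240:330],None,fx=2.5,fy=2.5,interpolation=2))
for v in (115,140,170,190,215,240,265):
    r=im[v,240:330].astype(int).sum(1); g=np.abs(np.diff(r)); print(v,[(240+i+.5,g[i]) for i in np.argsort(-g)[:6] ])
print(proj(p,[.4475,.038,.04]))
E
```

```text
115 [(np.float64(327.5), np.int64(155)), (np.float64(320.5), np.int64(149)), (np.float64(326.5), np.int64(140)), (np.float64(321.5), np.int64(128)), (np.float64(256.5), np.int64(104)), (np.float64(294.5), np.int64(102))]
140 [(np.float64(324.5), np.int64(204)), (np.float64(257.5), np.int64(150)), (np.float64(307.5), np.int64(124)), (np.float64(323.5), np.int64(114)), (np.float64(293.5), np.int64(81)), (np.float64(256.5), np.int64(74))]
170 [(np.float64(306.5), np.int64(385)), (np.float64(310.5), np.int64(205)), (np.float64(257.5), np.int64(139)), (np.float64(305.5), np.int64(99)), (np.float64(309.5), np.int64(90)), (np.float64(271.5), np.int64(90))]
190 [(np.float64(257.5), np.int64(190)), (np.float64(305.5), np.int64(145)), (np.float64(292.5), np.int64(117)), (np.float64(271.5), np.int64(81)), (np.float64(291.5), np.int64(21)), (np.float64(252.5), np.int64(15))]
215 [(np.float64(257.5), np.int64(191)), (np.float64(291.5), np.int64(118)), (np.float64(304.5), np.int64(112)), (np.float64(271.5), np.int64(48)), (np.float64(303.5), np.int64(34)), (np.float64(270.5), np.int64(29))]
240 [(np.float64(244.5), np.int64(193)), (np.float64(257.5), np.int64(143)), (np.float64(290.5), np.int64(142)), (np.float64(245.5), np.int64(109)), (np.float64(302.5), np.int64(77)), (np.float64(303.5), np.int64(71))]
265 [(np.float64(321.5), np.int64(195)), (np.float64(328.5), np.int64(169)), (np.float64(257.5), np.int64(155)), (np.float64(301.5), np.int64(119)), (np.float64(289.5), np.int64(110)), (np.float64(270.5), np.int64(89))]
[279.832  201.0435]
```

View pics/w6c.png

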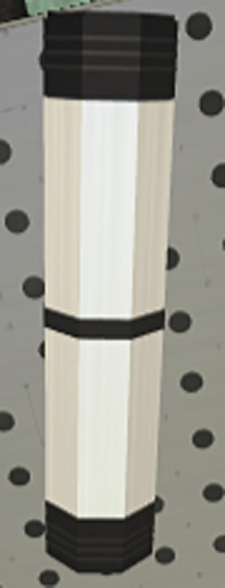

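```bash
python3 - <<'E'
from lat import *
import pickle
p=pickle.load(open('w6.pkl','rb'))
a,m,b=[atz(p,u,v,.04) for u,v in((282.8,110),(281.7,200),(280,271))]
print(a,m,b,np.linalg.norm(b-a),np.degrees(np.arctan2(*(b-a)[[1,0]])))
o=ctrl.get_obs();R=Rt.from_rotvec(o['tool_rot']).as_matrix();print(R)
T=o['tool_pos']
# real grasp point if shut tip at k=-.033, pad centre ~.019 behind
g=R[:,2]*(-.052);print(g, T+g)
E
```

```text
[0.3796 0.0552 0.04  ] [0.447  0.0397 0.04  ] [0.5104 0.0243 0.04  ] 0.1344248825443024 -13.30997174566593
[[-0.9748  0.2136  0.0648]
 [ 0.2144  0.9767  0.0061]
 [-0.0619  0.0199 -0.9979]]
[-0.0034 -0.0003  0.0519] [0.4454 0.0382 0.1608]
```

Call:
step_arm([
  [1,0,0,-0.05,0],
  [1,0,0,-0.05,0],
  [1,0,0,-0.02,0],
  [1,0,0,0,0],
  [1,0,0,0,0],
])

```text
t: 7.85
tool_pos: [0.4449, 0.0388, -0.0182]
tool_rot: [0.332, 3.066, 0.02]
contact_force: [0.7, -0.4, -0.0]
opening: 0.0854
```

Call:
step_arm([
  [1,0.005,0.001,-0.01,0],
  [1,0.001,0,-0.005,0],
  [1,0,0,0,0],
])

```text
t: 8.22
tool_pos: [0.4537, 0.0396, -0.0317]
tool_rot: [0.332, 3.061, 0.02]
contact_force: [0.6, -0.2, -0.5]
opening: 0.0857
```

```bash
python3 - <<'E'
from lat import *
w=wrist();save(w,'w7');o=ctrl.get_obs();print(o['tool_pos'],o['contact_force'])
s=ctrl.get_image('scene');cv2.imwrite('pics/s7c.png',cv2.resize(s['color'][180:360,140:380,::-1],None,fx=3.3,fy=3.3,interpolation=2))
E
```

```text
[ 0.4538  0.0397 -0.0315] [ 0.9406 -0.5811  0.3085]
```

View pics/w7.png

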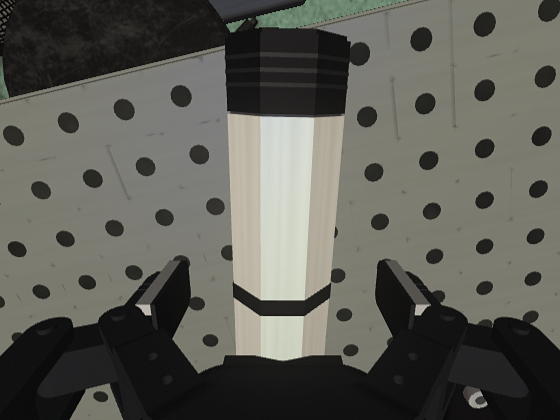

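View pics/s7c.png

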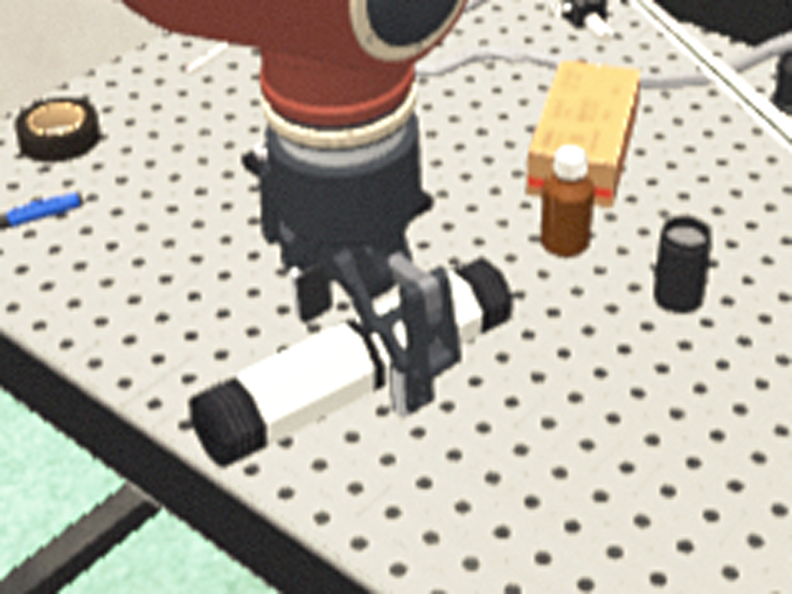

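Call:
step_arm([
  [0,-0.003,0,-0.001,0],
  [0,0,0,0,0],
  [0,0,0,0,0],
  [0,0,0,0,0],
  [0,0,0,0,0],
], newtons=20)

```text
t: 8.95
tool_pos: [0.4512, 0.0396, -0.0317]
tool_rot: [0.332, 3.059, 0.02]
contact_force: [-0.3, -0.6, -0.8]
opening: 0.0396
```

Gripped at 40 mm. Lift a little at 20 N to see which end stays down.

Call:
step_arm([
  [0,0,0,0.008,0],
  [0,0,0,0.008,0],
  [0,0,0,0.008,0],
  [0,0,0,0,0],
  [0,0,0,0,0],
])

```text
t: 9.57
tool_pos: [0.4485, 0.0398, -0.008]
tool_rot: [0.332, 3.064, 0.02]
contact_force: [0.1, 0.1, -4.6]
opening: 0.04
```

```bash
python3 - <<'E'
from lat import *
w=wrist();save(w,'w8');o=ctrl.get_obs();print(o['tool_pos'],o['contact_force'],o['wrist_torque'],o['opening'])
s=ctrl.get_image('scene');cv2.imwrite('pics/s8c.png',cv2.resize(s['color'][180:360,140:380,::-1],None,fx=3.3,fy=3.3,interpolation=2))
E
```

```text
[ 0.4484  0.0398 -0.0081] [ 0.2373  1.2695 -3.7421] [ 0.0279  0.1365 -0.0097] 0.039311397155492145
```

View pics/w8.png

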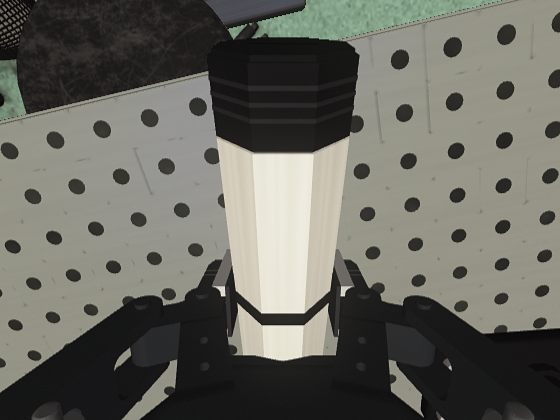

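View pics/s8c.png

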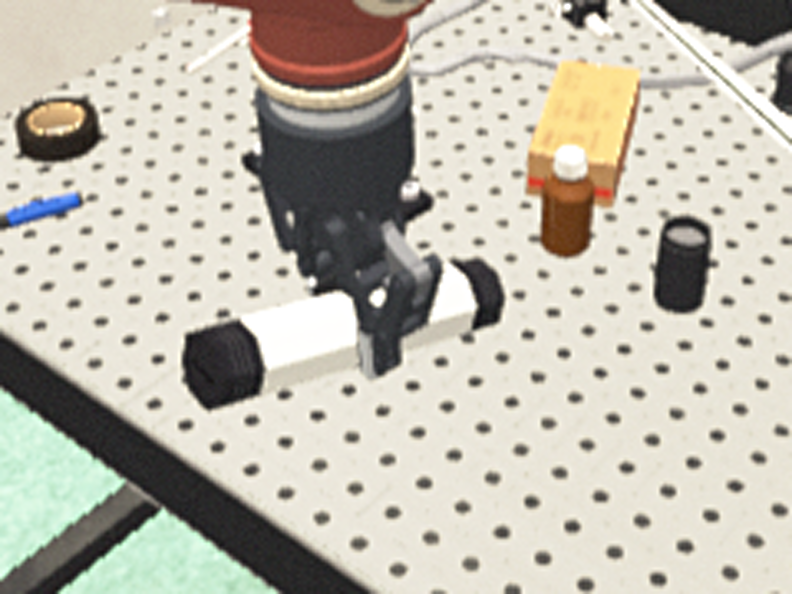

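Call:
step_arm([
  [0,0.001,0,0.008,0],
  [0,0.001,0,0.008,0],
  [0,0,0,0.006,0],
  [0,0,0,0,0],
  [0,0,0,0,0],
])

```text
t: 10.3
tool_pos: [0.4498, 0.0399, 0.0149]
tool_rot: [0.332, 3.066, 0.02]
contact_force: [-0.0, 0.5, -4.8]
opening: 0.0395
```

```bash
python3 - <<'E'
from lat import *
w=wrist();save(w,'w9');o=ctrl.get_obs();print(o['tool_pos'],o['contact_force'],o['wrist_torque'],o['opening'])
s=ctrl.get_image('scene');cv2.imwrite('pics/s9c.png',cv2.resize(s['color'][200:350,170:330,::-1],None,fx=4,fy=4,interpolation=2))
import pickle;pickle.dump({k:s[k] for k in('R','t','camera_matrix')},open('s.pkl','wb'))
E
```

```text
[0.4498 0.0399 0.0148] [-0.5512  0.1448 -4.3562] [0.0812 0.1989 0.0151] 0.040150620497777914
```

View pics/s9c.png

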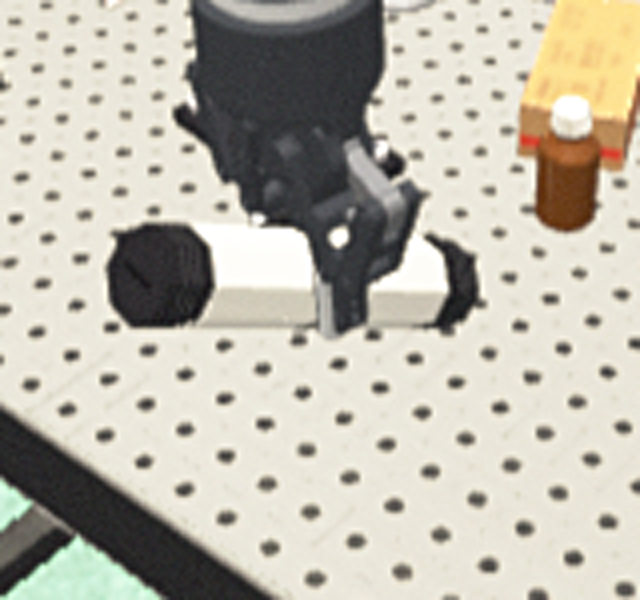

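```bash
cat > ov.py <<'E'
from lat import *
def case_pts(mid,yaw,pitch):
    # yaw: heading of heavy(low) end; pitch down
    d=np.array([np.cos(yaw)*np.cos(pitch),np.sin(yaw)*np.cos(pitch),-np.sin(pitch)])
    y=np.array([-np.sin(yaw),np.cos(yaw),0]);z=np.cross(d,y)
    r=.02/np.cos(np.pi/8)
    ring=lambda x:[mid+d*x+r*(np.cos(a)*y+np.sin(a)*z) for a in np.pi/8+np.arange(8)*np.pi/4]
    return [ring(x) for x in(-.095,-.071,0,.071,.095)]
def draw(p,im,off,f,mid,yaw,pitch,col):
    for r in case_pts(np.array(mid),yaw,pitch):
        q=np.array([(proj(p,X)-off+.5)*f-.5 for X in r]).round().astype(int);cv2.polylines(im,[q],True,col,1)
E
python3 - <<'E'
from ov import *
import pickle
p=pickle.load(open('s.pkl','rb'))
im0=cv2.imread('pics/s9c.png');out=[]
for pt in (25,31):
    im=im0.copy();draw(p,im,[170,200],4,[.447,.0396,.0665],np.radians(-13),np.radians(pt),(0,0,255));out.append(im[180:380,60:520])
cv2.imwrite('pics/ov9.png',np.vstack(out))
E
```

```text
(no output)
```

View pics/ov9.png

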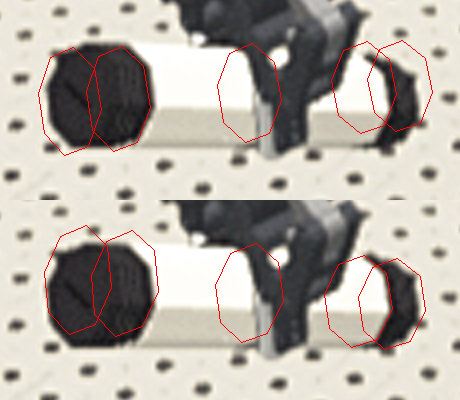

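Call:
step_arm([
  [0,0,0,0,0],
  [0,0,0,0,0],
  [0,0,0,0.02,0],
  [0,0,0,0.03,0],
  [0,0,0,0.03,0],
  [0,0,0,0.03,0],
  [0,0,0,0.02,0],
  [0,0,0,0.02,0],
  [0,0,0,0,0],
], newtons=100)

```text
t: 11.52
tool_pos: [0.4437, 0.0405, 0.1629]
tool_rot: [0.334, 3.079, 0.02]
contact_force: [0.1, -0.1, -4.8]
opening: 0.0387
```

```bash
python3 - <<'E'
from lat import *
w=wrist();save(w,'w10');o=ctrl.get_obs();print(o['tool_pos'],o['tool_rot'],o['contact_force'],o['wrist_torque'],o['opening'])
s=ctrl.get_image('scene');cv2.imwrite('pics/s10c.png',cv2.resize(s['color'][150:300,170:330,::-1],None,fx=4,fy=4,interpolation=2))
E
```

```text
[0.4427 0.0406 0.1613] [0.3346 3.0822 0.0199] [ 0.0665 -0.4459 -5.9316] [ 0.022   0.2649 -0.026 ] 0.03814238593291175
```

View pics/s10c.png

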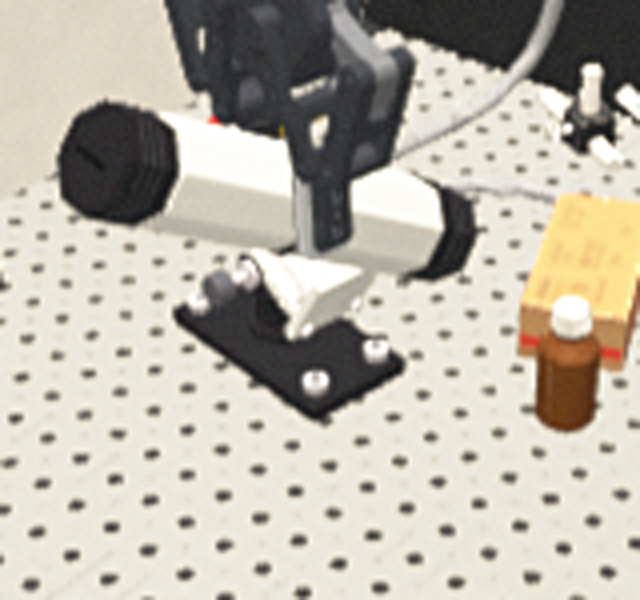

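```bash
python3 - <<'E'
from ov import *
import pickle
p=pickle.load(open('s.pkl','rb'))
im0=cv2.imread('pics/s10c.png');out=[]
o=ctrl.get_obs();T=o['tool_pos'];print(T)
for pt in (26,29,32):
    im=im0.copy();draw(p,im,[170,150],4,T+[-.003,0,.052],np.radians(-13),np.radians(pt),(0,0,255));out.append(im[80:290,40:500])
cv2.imwrite('pics/ov10.png',np.vstack(out))
E
```

```text
[0.442  0.0406 0.1603]
```

View pics/ov10.png

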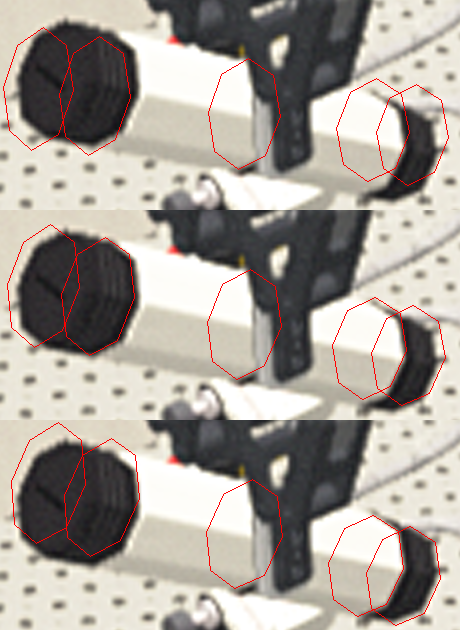

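```bash
python3 - <<'E'
from ov import *
import pickle
from scipy.optimize import least_squares
p=pickle.load(open('s.pkl','rb'));T=ctrl.get_obs()['tool_pos']
obs=np.array([60,102,225,176,477,279,140])
def ext(q):
    R=case_pts(np.array(q[:3]),np.radians(-12.6),q[3])
    P=[np.array([(proj(p,X)-[170,150]+.5)*4-.5 for X in r]) for r in R]
    n=np.vstack(P[:2]);f=np.vstack(P[3:])
    return np.array([n[:,0].min(),n[:,1].min(),n[:,1].max(),P[1][:,0].max(),f[:,0].max(),f[:,1].max()])
m0=T+[-.003,0,.052]
def r(q): return np.concatenate([(ext(q)-obs[:6])/4,(np.array(q[:3])-m0)/.004,])
s=least_squares(r,[*m0,.5]);print(s.x[:3]-T,np.degrees(s.x[3]),ext(s.x)-obs[:6])
E
```

```text
[-0.      0.0021  0.0478] 29.778234770080804 [-8.2139 -4.5624  2.9455  3.      5.9593  1.3873]
```

Call:
step_arm([
  [0,0.01,0.03,0.02,0],
  [0,0.02,0.04,0.01,-5],
  [0,0.02,0.04,0,-10],
  [0,0.02,0.04,0,-10],
  [0,0.02,0.02,0,-10],
  [0,0.02,0,0,-10],
  [0,0.02,0,0,-10],
  [0,0.01,0,0,-10],
  [0,0,0,0,-10],
  [0,0,0,0,-8],
  [0,0,0,0,0],
  [0,0,0,0,0],
])

```text
t: 13.12
tool_pos: [0.5748, 0.2162, 0.1621]
tool_rot: [2.366, 2.056, -0.042]
contact_force: [0.9, 0.3, -4.7]
opening: 0.0382
```

```bash
python3 - <<'E'
from lat import *
o=ctrl.get_obs();R=Rt.from_rotvec(o['tool_rot']).as_matrix();print(o['tool_pos'],R,o['contact_force'],o['wrist_torque'],o['opening'],o['q'])
print('y axis deg',np.degrees(np.arctan2(R[1,1],R[0,1])))
E
```

```text
[0.5748 0.2162 0.1621] [[ 0.139   0.9902 -0.0158]
 [ 0.99   -0.1393 -0.023 ]
 [-0.0249 -0.0124 -0.9996]] [ 0.8609  0.298  -4.733 ] [ 0.1935 -0.0963  0.0084] 0.038175066312348155 [ 0.2482  0.0675  1.6566 -0.0186  1.4385  0.3905]
y axis deg -8.010799127292564
```

Call:
step_arm([
  [0,0.004,0,-0.02,0],
  [0,0,0,-0.02,0],
  [0,0,0,-0.015,0],
  [0,0,0,0,0],
  [0,0,0,0,0],
  [0,0,0,0,0],
])

```text
t: 13.88
tool_pos: [0.5778, 0.216, 0.1011]
tool_rot: [2.364, 2.06, -0.046]
contact_force: [-0.7, 0.0, -4.7]
opening: 0.0383
```

```bash
cat > look.py <<'E'
from ov import *
import sys
n=sys.argv[1]
o=ctrl.get_obs();R=Rt.from_rotvec(o['tool_rot']).as_matrix();T=o['tool_pos'];print(o['t'],T,o['contact_force'],o['wrist_torque'],o['opening'],'yaxis',np.degrees(np.arctan2(R[1,1],R[0,1])),R[2])
s=ctrl.get_image('scene');a=cv2.resize(s['color'][130:280,170:330,::-1],None,fx=4,fy=4,interpolation=2)
cv2.imwrite(f'pics/s{n}.png',a)
t=ctrl.get_image('top');cv2.imwrite(f'pics/t{n}.png',cv2.resize(t['color'][130:280,150:330,::-1],None,fx=4,fy=4,interpolation=2))
w=wrist();save(w,'w'+n)
E
python3 look.py 11
```

```text
13.875 [0.5778 0.216  0.1011] [-0.6756  0.015  -4.6535] [ 0.2457 -0.0228 -0.0194] 0.03834959449556158 yaxis -7.860200737811915 [-0.0257 -0.015  -0.9996]
```

View pics/s11.png

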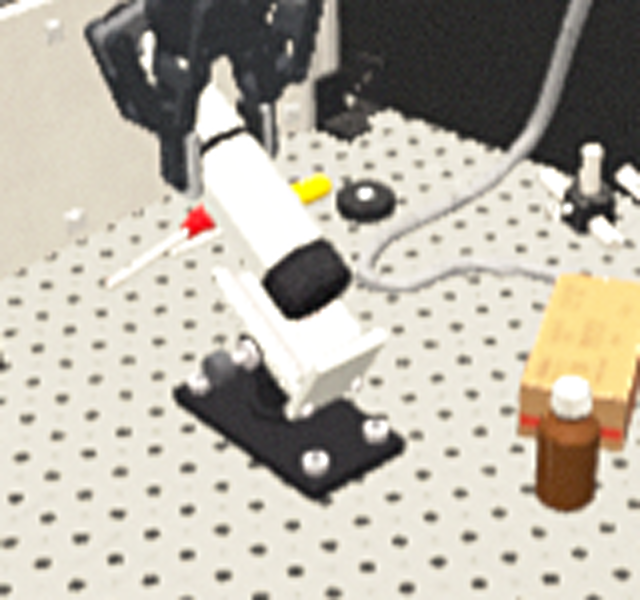

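View pics/w11.png

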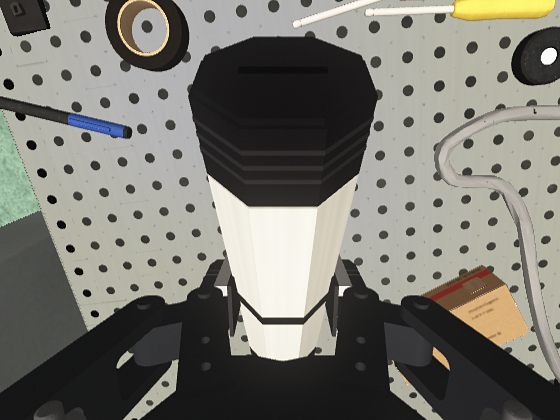

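View pics/t11.png

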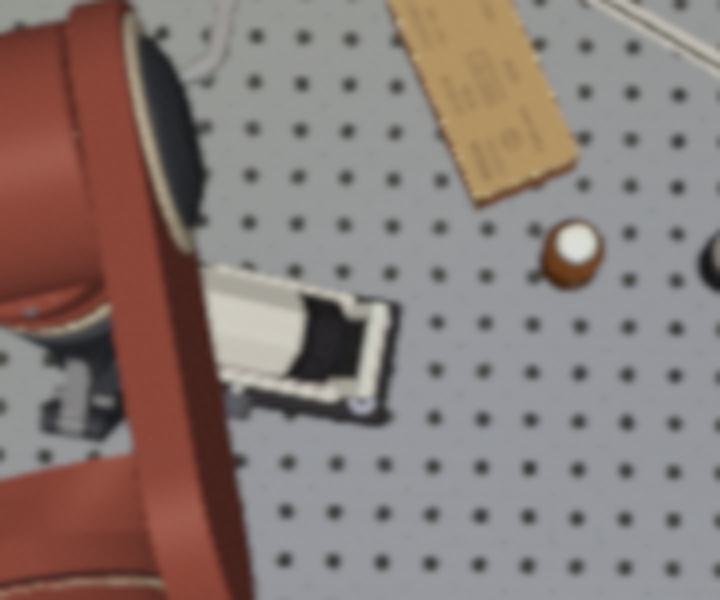

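```bash
python3 - <<'E'
from ov import *
import pickle
p=pickle.load(open('s.pkl','rb'));T=ctrl.get_obs()['tool_pos']
im=cv2.imread('pics/s11.png')
draw(p,im,[170,130],4,T+[.0006,0,.050],np.radians(-98),np.radians(31),(0,0,255))
# seated
draw(p,im,[170,130],4,np.array([.5792,.2120,.1195]),np.radians(-98.2),np.radians(30),(0,200,0))
t=ctrl.get_image('top');it=cv2.imread('pics/t11.png')
draw(t,it,[150,130],4,T+[.0006,0,.050],np.radians(-98),np.radians(31),(0,0,255))
draw(t,it,[150,130],4,np.array([.5792,.2120,.1195]),np.radians(-98.2),np.radians(30),(0,200,0))
cv2.imwrite('pics/ov11.png',np.hstack([im[50:450,60:440],it[200:600,100:480]]))
E
```

```text
(no output)
```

View pics/ov11.png

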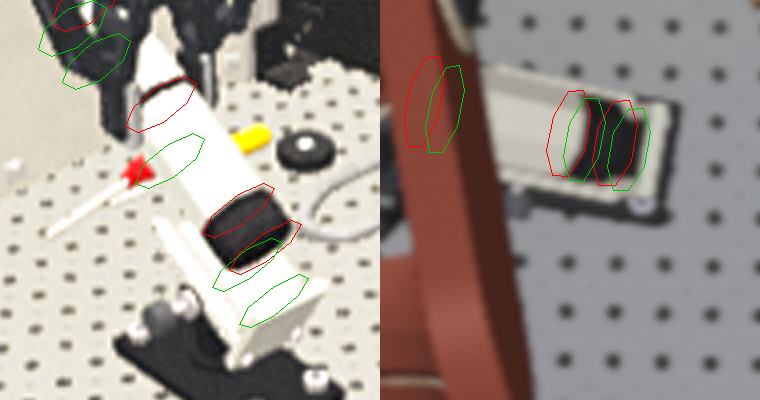

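Call:
step_arm([
  [0,0.001,0,-0.008,0],
  [0,0,0,-0.007,0],
  [0,0,0,-0.004,0],
  [0,0,0,0,0],
  [0,0,0,0,0],
])

```text
t: 14.7
tool_pos: [0.5789, 0.216, 0.0808]
tool_rot: [2.364, 2.06, -0.046]
contact_force: [0.1, 0.2, -4.7]
opening: 0.0381
```

Call:
step_arm([
  [0,0,0,-0.003,0],
  [0,0,0,-0.002,0],
  [0,0,0,0,0],
  [0,0,0,0,0],
])

```text
t: 15.2
tool_pos: [0.5803, 0.2156, 0.0776]
tool_rot: [2.362, 2.059, -0.043]
contact_force: [0.0, 0.1, -3.9]
opening: 0.0386
```

```bash
python3 look.py 12
```

```text
15.2 [0.5803 0.2156 0.0776] [ 0.0189  0.1419 -3.9132] [-0.0168 -0.0229  0.0522] 0.03855421726737117 yaxis -7.851342174705061 [-0.0261 -0.0116 -0.9996]
```

View pics/s12.png

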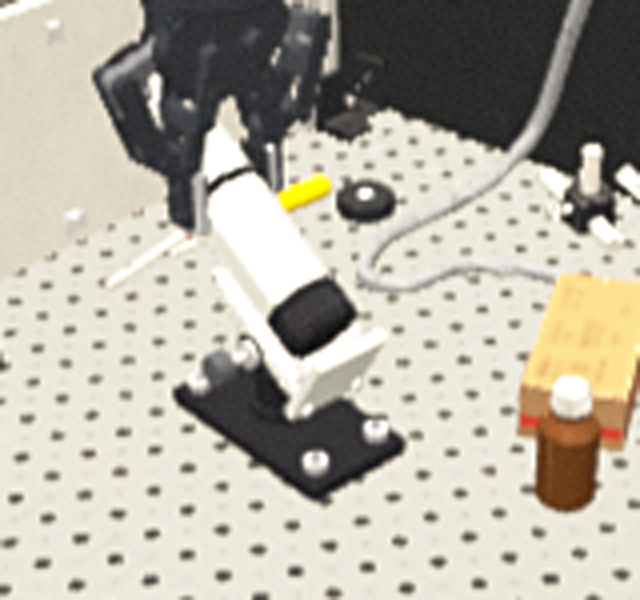

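View pics/t12.png

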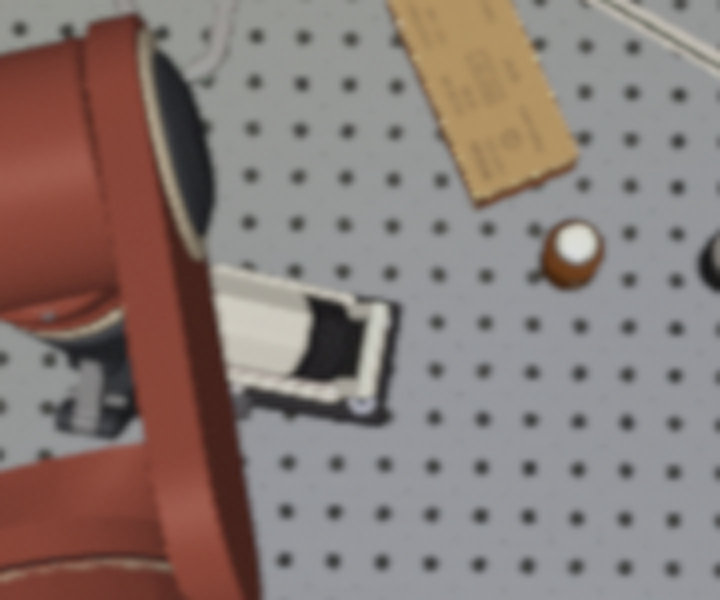

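Call:
step_arm([
  [0,0,0,0,0],
  [0,0,0,-0.001,0],
  [0,0,0,-0.001,0],
  [0,0,0,-0.001,0],
  [0,0,0,0,0],
], newtons=20)

```text
t: 15.98
tool_pos: [0.5804, 0.2159, 0.0771]
tool_rot: [2.362, 2.058, -0.043]
contact_force: [-2.5, -1.3, 0.2]
opening: 0.038
```

```bash
python3 look.py 13
```

```text
15.975 [0.5804 0.2159 0.0771] [-2.5359 -1.2826  0.24  ] [-0.4144  0.3773 -0.1241] 0.037987712476350896 yaxis -7.878556075629987 [-0.0265 -0.0115 -0.9996]
```

View pics/s13.png

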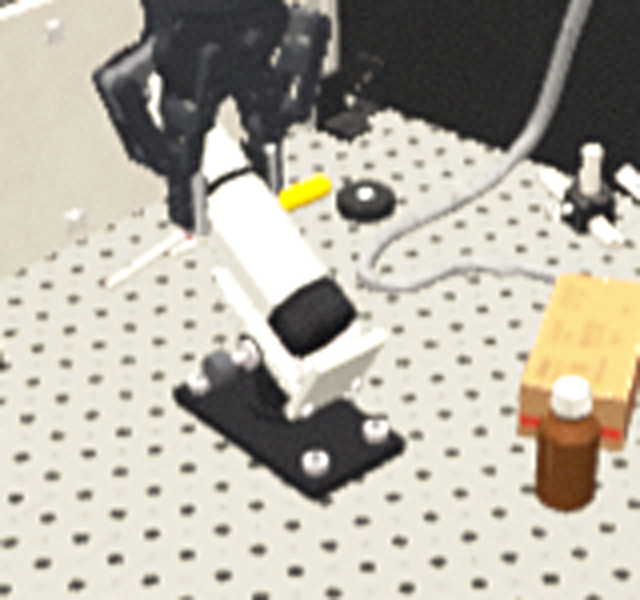

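Call:
step_arm([
  [0,-0.002,0,0,0],
  [0,0,0,0,0],
  [0,0,0,-0.002,0],
  [0,0,0,-0.002,0],
  [0,0,0,0,0],
])

```text
t: 16.75
tool_pos: [0.5804, 0.2157, 0.0766]
tool_rot: [2.359, 2.055, -0.039]
contact_force: [-0.9, -3.6, -0.5]
opening: 0.0383
```

```bash
python3 look.py 14; python3 - <<'E'
from ov import *
t=ctrl.get_image('top');it=cv2.imread('pics/t14.png')[240:440,180:440];s=ctrl.get_image('scene');im=cv2.imread('pics/s14.png')
a=cv2.imread('pics/t14.png');
for p,i,o in((t,a,[150,130]),(s,im,[170,130])):
  draw(p,i,o,4,np.array([.5792,.2120,.1195]),np.radians(-98.2),np.radians(30),(0,200,0))
cv2.imwrite('pics/ov14.png',np.hstack([im[100:450,150:450],a[180:530,150:450]]))
E
```

```text
16.75 [0.5804 0.2157 0.0766] [-0.8735 -3.6008 -0.5073] [-0.8219  0.2139 -0.0652] 0.03825519523641407 yaxis -7.883857264465658 [-0.0269 -0.0073 -0.9996]
```

View pics/ov14.png

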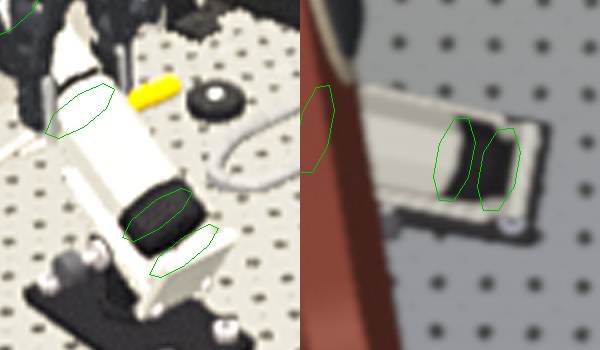

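Call:
step_arm([
  [0.46,0,0,0,0],
  [0.48,0,0,0,0],
  [0.5,0,0,0,0],
  [0.52,0,0,0,0],
  [0.54,0,0,0,0],
  [0.54,0,0,0,0],
])

```text
t: 17.75
tool_pos: [0.5807, 0.2178, 0.0746]
tool_rot: [2.362, 2.058, -0.032]
contact_force: [0.0, -0.3, -0.2]
opening: 0.0463
```

```bash
python3 look.py 15; python3 - <<'E'
from ov import *
t=ctrl.get_image('top');s=ctrl.get_image('scene');im=cv2.imread('pics/s15.png')
a=cv2.imread('pics/t15.png');
for p,i,o in((t,a,[150,130]),(s,im,[170,130])):
  draw(p,i,o,4,np.array([.5792,.2120,.1195]),np.radians(-98.2),np.radians(30),(0,200,0))
cv2.imwrite('pics/ov15.png',np.hstack([im[100:450,150:450],a[180:530,150:450]]))
E
```

```text
17.75 [0.5807 0.2178 0.0746] [ 0.0333 -0.3484 -0.1684] [-0.008  -0.0224  0.0453] 0.046268347095288855 yaxis -7.870598820909373 [-0.0214 -0.0067 -0.9997]
```

View pics/ov15.png

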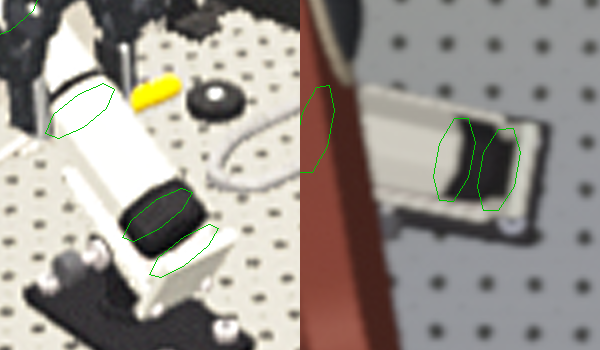

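View pics/w15.png

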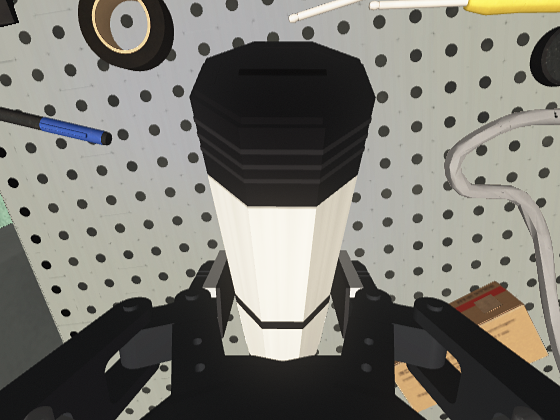

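Call:
step_arm([
  [0.7,0,0,0,0],
  [0.8,0,0,0,0],
  [0.8,0,0,0.01,0],
  [0.8,0,0,0.03,0],
  [0.8,0,0,0.04,0],
  [0.8,0,0,0.05,0],
  [0.8,0,0,0.05,0],
  [0.8,0,0,0.05,0],
])

```text
t: 19.0
tool_pos: [0.5766, 0.2166, 0.3087]
tool_rot: [2.365, 2.06, -0.044]
contact_force: [-0.1, -0.2, -0.3]
opening: 0.0682
```

Call:
step_arm([
  [0.8,-0.06,0,0.05,0],
  [0.8,-0.06,0,0,0],
  [0.8,-0.06,0,0,0],
  [0.8,-0.06,0,0,0],
  [0.8,0,0,0,0],
  [0.8,0,0,0,0],
])

```text
t: 19.75
tool_pos: [0.3454, 0.2165, 0.3615]
tool_rot: [2.36, 2.055, -0.012]
contact_force: [-0.3, -0.1, -0.0]
opening: 0.0684
```

```bash
python3 look.py 16; python3 - <<'E'
from ov import *
t=ctrl.get_image('top');s=ctrl.get_image('scene');im=cv2.imread('pics/s16.png')
a=cv2.imread('pics/t16.png');im0=im.copy();a0=a.copy()
for p,i,o in((t,a,[150,130]),(s,im,[170,130])):
  draw(p,i,o,4,np.array([.5792,.2120,.1195]),np.radians(-98.2),np.radians(30),(0,200,0))
f=lambda i,j:np.hstack([i[50:340,100:450],j[180:470,60:410]])
cv2.imwrite('pics/ov16.png',np.vstack([f(im0,a0),f(im,a)]))
E
```

```text
19.75 [0.3454 0.2165 0.3615] [-0.2551 -0.0589 -0.05  ] [-0.0039 -0.0172  0.0042] 0.068389255098397 yaxis -7.9099775851599805 [-0.014   0.0047 -0.9999]
```

View pics/ov16.png

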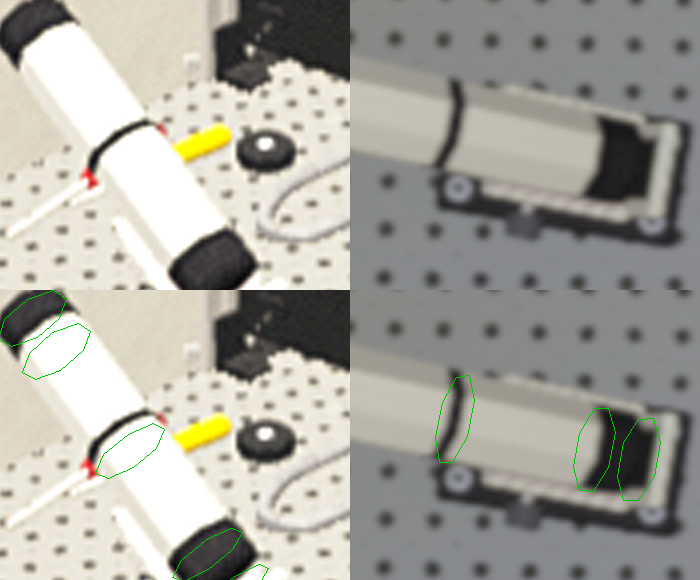

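Call:
step_arm([
  [0.8,0.06,-0.02,0,0],
  [0.8,0.06,-0.02,0,0],
  [0.8,0.06,-0.02,0,0],
  [0.8,0.05,0,-0.03,0],
  [0.8,0,0,-0.03,0],
  [0.8,0,0,-0.01,0],
  [0.8,0,0,0,0],
  [0.8,0,0,0,0],
])

```text
t: 21.0
tool_pos: [0.5831, 0.1537, 0.2845]
tool_rot: [2.367, 2.054, -0.022]
contact_force: [-0.3, 0.2, 0.5]
opening: 0.0688
```

```bash
python3 - <<'E'
from ov import *
import pickle
o=ctrl.get_obs();print(o['tool_pos'],o['tool_rot'])
w=wrist();save(w,'w17');pickle.dump({k:w[k] for k in('R','t','camera_matrix')},open('w17.pkl','wb'))
u,v=proj(w,[.57,.14,.09]).astype(int);print(u,v)
x0,y0=max(u-80,0),max(v-70,0);print(x0,y0)
cv2.imwrite('pics/w17c.png',cv2.resize(w['color'][y0:y0+140,x0:x0+160,::-1],None,fx=5,fy=4.2857142,interpolation=2) if 0 else cv2.resize(w['color'][y0:y0+140,x0:x0+160,::-1],None,fx=4,fy=4,interpolation=2))
E
```

```text
[0.5831 0.1537 0.2845] [ 2.3671  2.054  -0.0224]
274 187
194 117
```

View pics/w17.png

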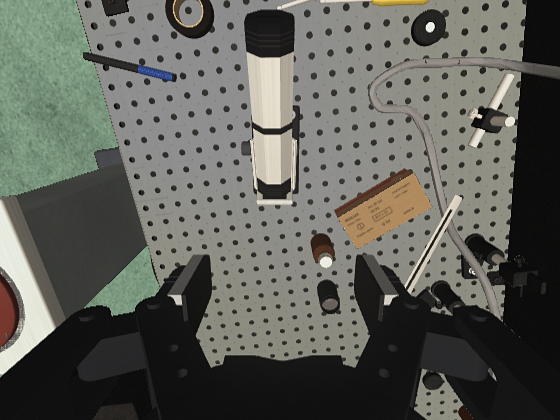

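View pics/w17c.png

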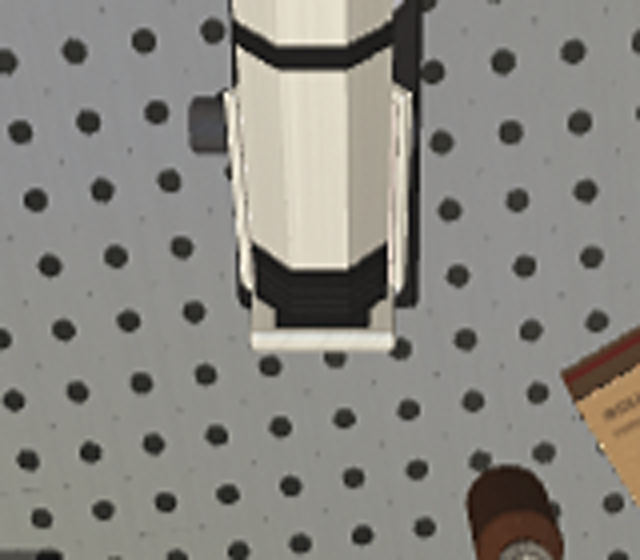

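```bash
python3 - <<'E'
from fit import *
from scipy.optimize import brentq
p=pickle.load(open('w17.pkl','rb'))
pix=lambda X,o:(proj(p,W(np.radians(81.9),X,(o[0],o[1],.072)))-[194,117]+.5)*4-.5
for o in([.5675,.1305],[.5668,.1345],[.5675,.127]):
  print(o,'foot edge',pix((0,0,.013),o),'footback',pix((-.006,0,.013),o),'ends V',pix((.074,.027,-.006),o),pix((.074,-.027,-.006),o), 'foot corners',pix((0,.023,.013),o),pix((0,-.023,.013),o))
  for n,v in(('band',57),('capb',270)):
    print(n,brentq(lambda x:pix((x,0,.02),o)[1]-v,-.05,.2))
E
```

```text
[0.5675, 0.1305] foot edge [318.9891 331.1195] footback [319.4274 344.5245] ends V [216.9741  94.8564] [412.1584  95.1015] foot corners [244.6742 330.966 ] [393.3419 331.2732]
band 0.10345511227326867
capb 0.03225171844471273
[0.5668, 0.1345] foot edge [314.8193 319.0545] footback [315.3055 332.6329] ends V [211.9781  80.5926] [407.7956  80.8289] foot corners [240.289  318.9036] [389.3878 319.2055]
band 0.09883111187549776
capb 0.027109655093232845
[0.5675, 0.127] foot edge [320.665  341.8822] footback [321.0836 355.1331] ends V [219.1446 107.5744] [413.761  107.8272] foot corners [246.5435 341.7263] [394.8243 342.0382]
band 0.10760362547547238
capb 0.036864343268897024
```

```bash
python3 - <<'E'
from ov import *
import fit
s=ctrl.get_image('scene');t=ctrl.get_image('top')
si=s['color'][:,:,::-1].copy();ti=t['color'][:,:,::-1].copy()
S=cv2.resize(si[120:240,150:290],None,fx=5,fy=5,interpolation=2)
out=[]
for x,z in((.095,0),(.103,0)):
    im=S.copy();draw(s,im,[150,120],5,fit.W(np.radians(81.9),(x,0,z),(.5675,.1305,.072)),np.radians(-98.1),np.radians(30),(0,160,0))
    out.append(im[50:600,80:480])
cv2.imwrite('pics/ov17.png',np.hstack(out))
E
```

```text
(no output)
```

View pics/ov17.png

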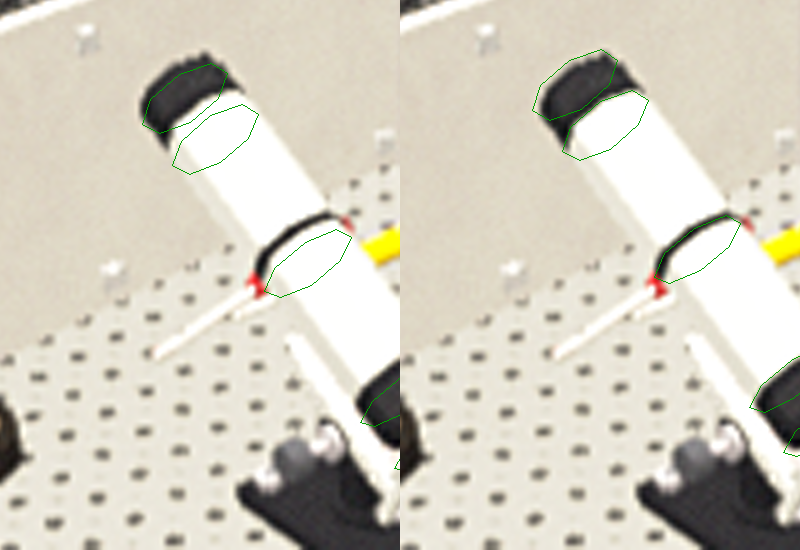

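```bash
python3 - <<'E'
from fit import *
p=pickle.load(open('w17.pkl','rb'))
pix=lambda X,o:(proj(p,W(np.radians(81.9),X,(o[0],o[1],.072)))-[194,117]+.5)*4-.5
for y0 in(.1305,.133):
  print(y0,[pix((x,0,.02),(.5675,y0))[1] for x in(0,.004,.008)])
im=cv2.imread('pics/w17.png')[170:215,240:305].astype(float)
im=np.clip(im*5,0,255).astype(np.uint8)
cv2.imwrite('pics/w17e.png',cv2.resize(im,None,fx=11,fy=11,interpolation=2))
im=cv2.imread('pics/scene0.png')
s=ctrl.get_image('scene')['color'][:,:,::-1]
a=np.clip(s[180:245,215:285].astype(float)*1.0,0,255).astype(np.uint8);b=np.clip(s[180:245,215:285].astype(float)*4,0,255).astype(np.uint8)
cv2.imwrite('pics/s17e.png',np.hstack([cv2.resize(q,None,fx=5.7,fy=5.7,interpolation=2) for q in(a,b)]))
E
```

```text
0.1305 [np.float64(347.5112339129323), np.float64(338.41801480170466), np.float64(329.18442126589343)]
0.133 [np.float64(339.72475715852886), np.float64(330.5544271620781), np.float64(321.24226006219885)]
```

View pics/w17e.png

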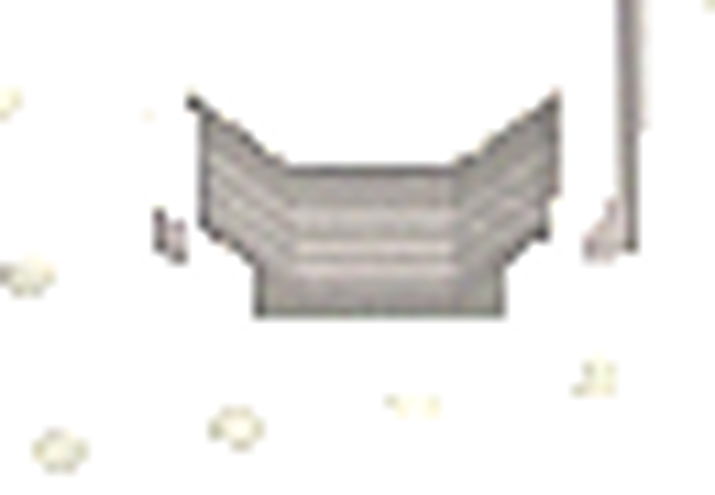

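View pics/s17e.png

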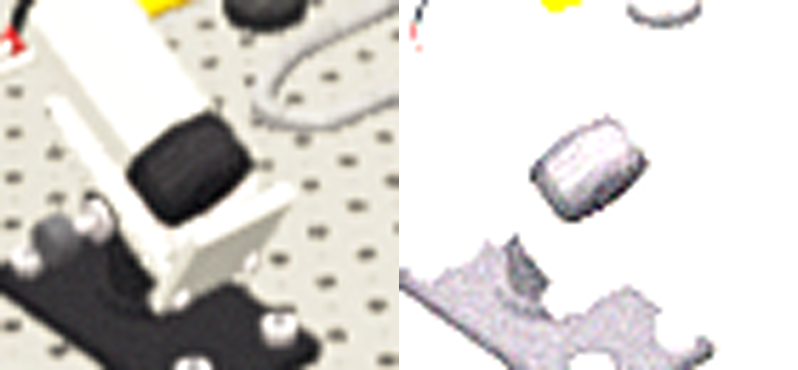

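```bash
python3 - <<'E'
from h import *
np.set_printoptions(precision=3,suppress=True)
p=ctrl.get_image('scene')
b=atz(p,113,236,0);print(b)
for z in(.1,.15,.2,.25): print(z,proj(p,[b[0],b[1],z]))
b=atz(p,250,157,0);print(b)
for z in(.1,.15,.2,.25): print(z,proj(p,[b[0],b[1],z]))
E
```

```text
[0.397 0.39  0.   ]
0.1 [103.623 196.757]
0.15 [ 98.494 175.295]
0.2 [ 93.035 152.447]
0.25 [ 87.211 128.075]
[0.885 0.423 0.   ]
0.1 [249.226 125.122]
0.15 [248.813 108.109]
0.2 [248.381  90.316]
0.25 [247.929  71.686]
```

Call:
step_arm([
  [0,0.002,0.05,0,0],
  [0,0.002,0.06,0,0],
  [0,0.002,0.05,0,0],
  [0,0,0.02,0,0],
  [0,0,0,-0.04,0],
  [0,0,0,-0.04,0],
  [0,0,0,0,0],
  [0,0,0,0,0],
  [0,0,0,0,0],
])

```text
t: 22.38
tool_pos: [0.5918, 0.3378, 0.2134]
tool_rot: [2.365, 2.045, -0.001]
contact_force: [0.8, 0.4, -0.6]
opening: -0.0003
```

```bash
python3 look.py 18
```

```text
22.375 [0.5918 0.3378 0.2134] [ 0.7787  0.4255 -0.5853] [ 0.0452 -0.0002 -0.005 ] -0.0003477866362186501 yaxis -8.282506454729273 [-0.0103  0.0112 -0.9999]
```

View pics/w18.png

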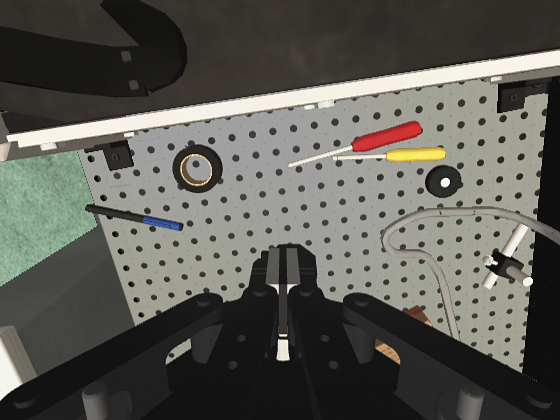

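Call:
step_arm([
  [0,0,0,-0.03,0],
  [0,0,0,-0.03,0],
  [0,0,0,-0.01,0],
  [0,0,0,0,0],
  [0,0,0,0,0],
])

```text
t: 23.15
tool_pos: [0.5947, 0.3391, 0.1484]
tool_rot: [2.362, 2.043, 0.014]
contact_force: [0.5, -0.2, 0.3]
opening: -0.0001
```

```bash
python3 look.py 19; python3 - <<'E'
from h import *
s=ctrl.get_image('scene')['color'][:,:,::-1];cv2.imwrite('pics/s19.png',cv2.resize(s[90:250,120:300],None,fx=4,fy=3.7,interpolation=2))
E
```

```text
23.15 [0.5947 0.3391 0.1484] [ 0.5199 -0.1568  0.2524] [ 0.032   0.0066 -0.0134] -6.117201166935675e-05 yaxis -8.285706795144732 [-0.005   0.0197 -0.9998]
```

View pics/s19.png

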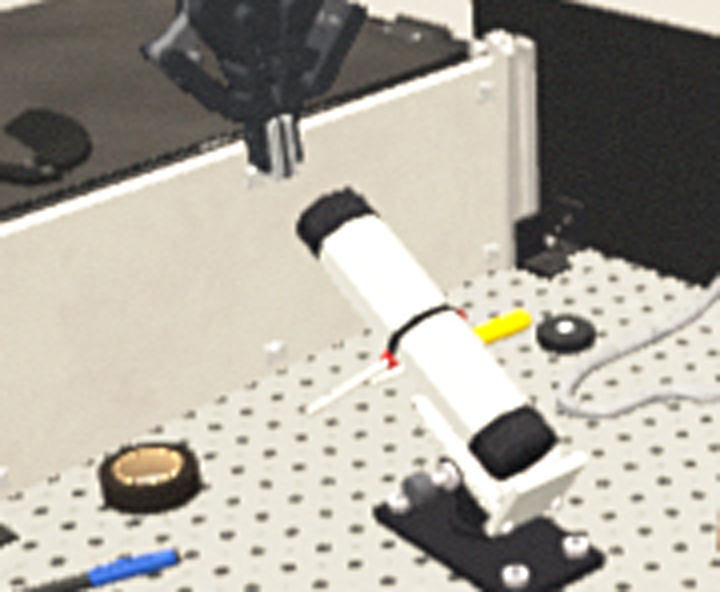

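Call:
step_arm([
  [0,-0.003,0,-0.009,0],
  [0,-0.001,-0.01,0,0],
  [0,0,-0.007,0,0],
  [0,0,0,0,0],
  [0,0,0,0,0],
])

```text
t: 23.98
tool_pos: [0.5905, 0.3205, 0.1391]
tool_rot: [2.363, 2.042, 0.015]
contact_force: [0.8, 0.5, 0.7]
opening: -0.0003
```

Now push along the axis in small steps.

Call:
step_arm([
  [0,0,-0.004,0,0],
  [0,0,-0.004,0,0],
  [0,0,0,0,0],
])

```text
t: 24.35
tool_pos: [0.5906, 0.3122, 0.1393]
tool_rot: [2.363, 2.043, 0.015]
contact_force: [0.0, -0.6, 0.7]
opening: -0.0
```

Call:
step_arm([
  [0,0,-0.003,-0.001,0],
  [0,0,-0.003,-0.001,0],
  [0,0,0,0,0],
])

```text
t: 24.72
tool_pos: [0.5906, 0.3059, 0.1371]
tool_rot: [2.363, 2.043, 0.015]
contact_force: [-0.6, -0.1, 0.3]
opening: -0.0
```

```bash
cat > l2.py <<'E'
from h import *
import sys
o=ctrl.get_obs();print(o['t'],o['tool_pos'],o['contact_force'])
s=ctrl.get_image('scene')['color'][:,:,::-1];cv2.imwrite(f'pics/s{sys.argv[1]}.png',cv2.resize(s[90:250,120:300],None,fx=4,fy=3.7,interpolation=2))
E
python3 l2.py 20
```

```text
24.725 [0.59058565 0.30585928 0.1370871 ] [-0.55699957 -0.10282397  0.32450806]
```

View pics/s20.png

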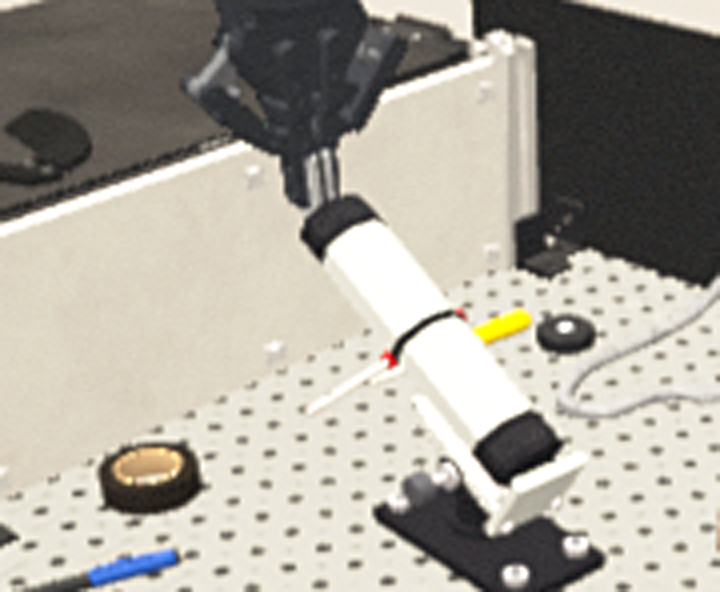

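Call:
step_arm([
  [0,0,-0.002,-0.001,0],
  [0,0,-0.002,-0.001,0],
  [0,0,0,0,0],
])

```text
t: 25.15
tool_pos: [0.5906, 0.3019, 0.1351]
tool_rot: [2.362, 2.043, 0.016]
contact_force: [0.1, 0.2, 0.4]
opening: -0.0001
```

Call:
step_arm([
  [0,0,-0.002,-0.001,0],
  [0,0,0,0,0],
])

```text
t: 25.4
tool_pos: [0.5907, 0.3002, 0.1343]
tool_rot: [2.363, 2.044, 0.017]
contact_force: [-0.7, 0.7, -0.0]
opening: 0.0001
```

```bash
python3 l2.py 21
```

```text
25.4 [0.59067993 0.30015319 0.13427389] [-0.7137263   0.70943957 -0.00316377]
```

View pics/s21.png

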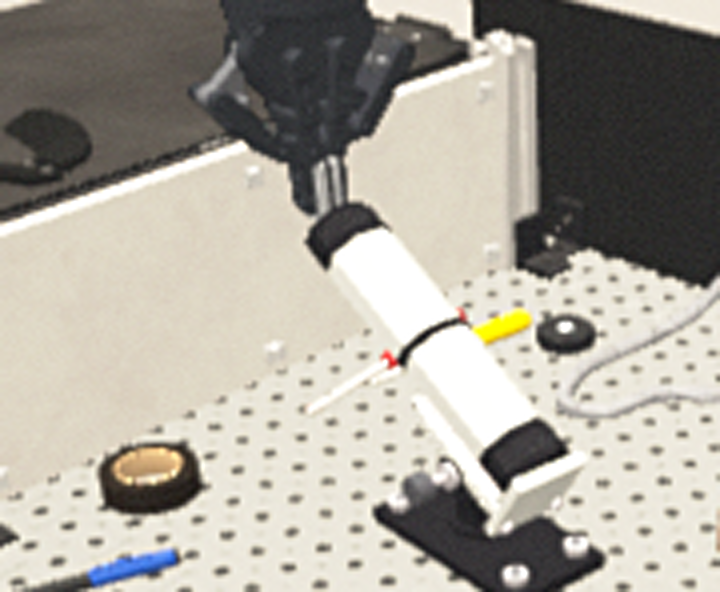

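Call:
step_arm([
  [0,0,-0.002,-0.001,0],
  [0,0,0,0,0],
])

```text
t: 25.7
tool_pos: [0.5909, 0.3002, 0.1345]
tool_rot: [2.364, 2.046, 0.023]
contact_force: [0.0, 1.1, 0.9]
opening: -0.0001
```

Call:
step_arm([
  [0,0,-0.002,-0.001,0],
  [0,0,0,0,0],
])

```text
t: 25.95
tool_pos: [0.5911, 0.3002, 0.1347]
tool_rot: [2.365, 2.048, 0.029]
contact_force: [-0.8, 2.1, -0.2]
opening: 0.0002
```

```bash
python3 l2.py 22
```

```text
25.95 [0.59113641 0.30017397 0.13469081] [-0.80595448  2.10357249 -0.15035861]
```

View pics/s22.png

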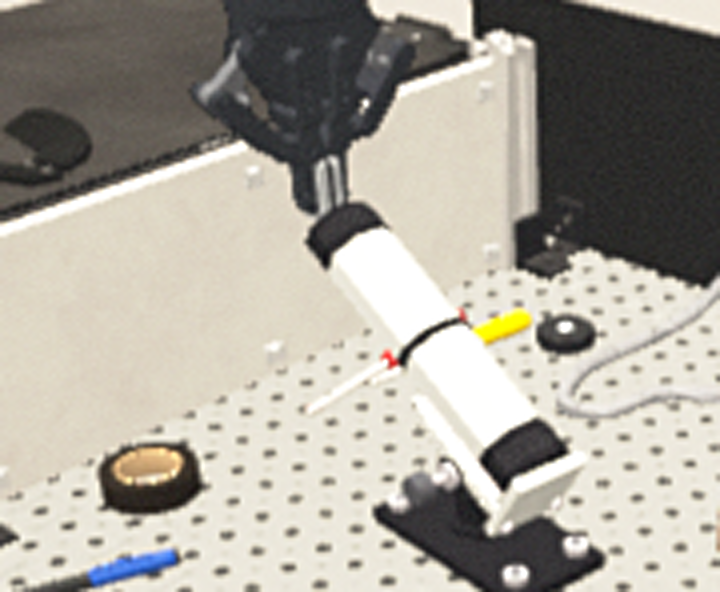

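Call:
step_arm([
  [0,0,0.004,0.002,0],
  [0,0,0.02,0.01,0],
  [0,0,0.01,0.05,0],
  [0,0,0,0.06,0],
  [0,0,0,0.05,0],
  [0,0,-0.05,0,0],
  [0,0,-0.06,0,0],
  [0,0,-0.06,0,0],
  [0,0,-0.01,0,0],
  [0,0,0,0,0],
  [0,0,0,0,0],
])

```text
t: 27.38
tool_pos: [0.59, 0.1568, 0.3158]
tool_rot: [2.354, 2.05, 0.027]
contact_force: [1.4, -0.3, 0.3]
opening: 0.0002
```

```bash
python3 - <<'E'
from ov import *
import pickle
o=ctrl.get_obs();print(o['tool_pos'],o['contact_force'])
w=wrist();save(w,'w23');pickle.dump({k:w[k] for k in('R','t','camera_matrix')},open('w23.pkl','wb'))
u,v=proj(w,[.57,.14,.09]).astype(int)
x0,y0=max(u-80,0),max(v-85,0);print(x0,y0)
cv2.imwrite('pics/w23c.png',cv2.resize(w['color'][y0:y0+140,x0:x0+160,::-1],None,fx=4,fy=4,interpolation=2))
E
python3 look.py 23
```

```text
[0.59   0.1568 0.3158] [ 1.3743 -0.3275  0.316 ]
184 102
27.425 [0.5899 0.157  0.3158] [-0.6561  0.5595 -0.0266] [-0.0199  0.033   0.001 ] -3.96979530054745e-05 yaxis -7.881599584026328 [-0.0005  0.0265 -0.9996]
```

View pics/w23c.png

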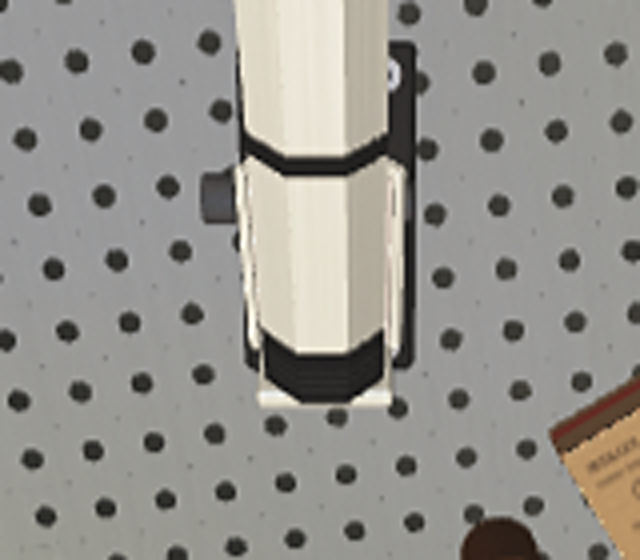

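View pics/s23.png

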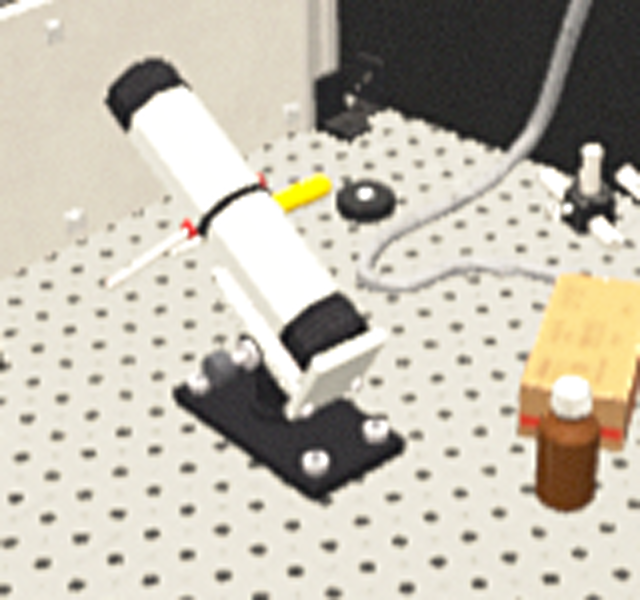

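```bash
python3 - <<'E'
from fit import *
from scipy.optimize import brentq
p=pickle.load(open('w23.pkl','rb'))
pix=lambda X,o:(proj(p,W(np.radians(81.9),X,(o[0],o[1],.072)))-[184,102]+.5)*4-.5
o=[.5675,.1305]
print('foot',pix((0,0,.013),o),pix((.095,0,.02),o))
for n,v in(('band',165),('capb',353)):
    print(n,brentq(lambda x:pix((x,0,.02),o)[1]-v,-.05,.2))
# stillness
a=ctrl.get_image('scene')['color'].astype(int)
for i in range(6): b=ctrl.get_image('scene')['color'].astype(int)
print(np.abs(a-b)[100:250,170:330].mean(), np.abs(a-b)[100:250,170:330].max())
s=ctrl.get_image('scene')
for q in('dropper_bottle','lens_tube','small_carton'): print(q,[np.round(r['bbox']) for r in ctrl.spot_in(s,q)[:1]])
E
```

```text
foot [321.6905 388.3101] [312.2913 161.0768]
band 0.09371086373330298
capb 0.0226618129112039
1.863388888888889 20
dropper_bottle [array([219., 198., 269., 233.])]
lens_tube [array([334., 244., 355., 277.])]
small_carton [array([300., 197., 334., 244.])]
```

```bash
python3 - <<'E'
from h import *
print(ctrl.finish_job())
E
```

```text
the job is handed in; nothing more can be done
None
```

The case is in the V-rest, heavy end down, against the foot stop and released. I handed the job in with the arm clear of everything, at about 28 s of the 53 s allowed.

**How it went**
- **Finding the heavy end:** I pinched the middle at 20 N and lifted. The far (+x) end stayed on the worktop. The wrist moment agreed, putting the balance point about 49 mm toward that end.
- **Placing:** I kept raising the middle until the case tilted about 30°, then gripped it at 100 N. I turned it so the heavy end faced downhill, lowered it into the V and opened the fingers.

**What disagreed or went wrong**
- **Fingertip position:** the real fingertips are about 33 mm short of the reported TCP. My first grasp closed on top of the case with about 14 N and did not disturb it. I worked out the offset from the wrist picture and corrected for it.
- **Not home at first:** after release the case stopped about 8 mm short of the stop (bed x about 0.103). I pushed its upper end down the slope with closed fingers. It moved with almost no resistance, then stopped dead as the force rose to about 2 N.

**Last checks**
- **Seating:** I measured the case's mid-length at bed x about 0.094, against 0.095 nominal. The wrist picture shows it centred in the V, aligned with it, with its cap over the stop.
- **Stillness:** the camera frames showed no movement beyond image noise.
- **Bystanders:** the lens tube and carton were detected where they started. The network failed on the bottle in the last frame (it boxed the rest instead), but the pictures show it upright in its usual place.

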